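# Find the bowed base plate with a straightedge

## Robot

A 6-joint arm with a two-finger parallel gripper is mounted at the origin on a cart in front of the work surface, level with it; the furniture and walls round the work are solid. World frame = base frame: x ahead of the robot, y to its left, z up, the work surface at z = 0. Lengths are in m, angles in rad, forces in N, time in s.
With the tool pointing down it reaches from about 0.35 to 0.975 m from the base axis. Payload 4.9 kg.
Tool frame: the origin (TCP) lies midway between the tips of the shut fingers; the grasp point (between the pads) lies manip.tcp_to_grasp behind it (manip.tcp_to_grasp is the distance from the TCP to the grasp point, in m); z points along the fingers, y is the line along which they close (so a half turn about z gives the same grasp; the last joint's range is limited). The gripper opens to 85 mm and grips with 20 to 120 N. Pads are 22 mm wide; open, the fingers measure 114 mm over their backs; the gripper's body (76 mm by 85 mm) begins 54 mm behind the grasp point. The pads swing forward as they close: fully open they stand 13 mm farther back than shut.
Start: joints at [1.176, 0.053, 1.613, -0, 1.476, -0.119], TCP at [0.17, 0.601, 0.231] pointing down, gripper open.
Joint ranges: [-3.01, 3.01], [-1.01, 2.22], [0.06, 2.58], [-1.02, 4.17], [0.09, 2.62], [-3.14, 3.14]. Speed limits (rad/s): [2.57, 2.57, 3.14, 3.14, 3.14, 3.14].

## Interface

Orientations are given as a unit quaternion [w, x, y, z].
In Python, from plant import manip, grab_frame, calibration, job_done gives the robot as it stands.
- The arm moves only by the tool send_rows, never from a script. Its argument "rows" is a list of rows, each an object of numbers: "x", "y", "z": the shift along the tool's x, y, z normalised to -1 to 1, where 1 is 15 cm; "wx", "wy", "wz": the turn, a rotation vector about the tool's x, y, z normalised to -1 to 1, where 1 is pi/4 rad; "hand": the opening, from -1 (shut) to 1 (fully open). In form: [{"x": .., "y": .., "z": .., "wx": .., "wy": .., "wz": .., "hand": ..}, ...]. A call has exactly 10 rows; each row shifts and turns the commanded pose from where the row before left it, along the tool's axes as they then stand; what a row does not reach is not made up. A row lasts 1/12 s, in which the tool goes at most 41.7 mm and 7.16 degrees, less where a joint would pass 70% of its speed; a pose out of reach is approached as far as the arm can. A call with a number of a shift or a turn outside -1 to 1 is refused whole. A call with a gripper value outside its range is refused whole. The fingers move at their own pace and stop on an object; the grip force is fixed at half the most. Time passes only in rows, so rows that do not move let the fingers close, or fill a call up. It gives the time, the measured TCP pose, the force, the opening and the grip force at its end, in the units of the state.
- manip.state(): the state, without advancing time (a new reading comes with each control period).
- grab_frame(name): name is "side" or "top"; returns the picture (480x640x3 uint8, blue, green, red); there is no depth.
- calibration(name): a dict with "camera_matrix" (3x3 intrinsics, pixels), "R" (3x3) and "t" (3): a world point X has camera coordinates R X + t. Camera axes: x right, y down, z forward; pixel columns grow to the right and rows downward; lengths in m; the calibration is good to about 2 mm. A picture is of the moment at which its call begins. calibration takes no time and is no camera call.
- job_done(): hands the job in; it is judged then, once.
The state is a dict: "time": time; "joint_pos": joint angles; "joint_vel": joint speeds; "joint_efforts": joint torques, N m; "tool_pos": TCP position; "tool_rot": TCP orientation; "contact_force": force on the tool from outside, world axes, zero at the start; "ft_torque": the same for the moment, N m; "gripper_width": opening from 0.0 (shut) to 1.0 (fully open); "grasp_force": force on a finger pad.
Only numpy, scipy, OpenCV 4.12 (cv2) and the standard library are available. Lean on these libraries where they do the work, as an engineer would, in place of code of your own. Each camera call takes 0.05 s, during which the arm holds its last target. There are 200 camera calls.

## Task

One of the two aluminium base plates is bowed: lay the steel straightedge in the vee cradle and let go, so that you can take it again by its broad sides, then stand it on edge along the middle of one of the plates, let go and press down its end nearer the robot and then its far end; on the bowed plate it rocks, on the flat one it sits firm. Then lay the straightedge leaning in the vee cradle again and put the bowed plate flat in the grey tray, leaving the flat plate where it lies and not knocking over the dropper bottle.

Things in the scene. Friction and masses are not known exactly. Their poses are not given: they have to be found in the camera images.
- straightedge: steel straightedge, I-section, 150 mm long, 34 wide, 16 thick, about 0.35 kg, lying on a broad side on the table at first. Origin: centre of the side underneath at first; x along its length, y across the width, z through the thickness (up at first). Either long narrow edge (150 x 16) is true and may go down; on edge, y vertical, it stands by itself, 34 mm high
- straightedge_mid (a point): middle of the straightedge's solid, 8 mm along z from its origin; same axes. On the bowed plate it stands nearly level by itself, but pressed with some 10 N, 60 mm from its middle, it leans about 0.03 rad end to end, to either side, and rolls back when let go; on the flat plate it stays level within 0.01 rad
- cradle: dark steel vee cradle screwed to the table: base bar 160 x 44 x 8 mm, two vee uprights 14 mm thick, centred 50 mm either side of the middle along x (86 mm clear between), tops 60 mm high, 44 wide. 90 degree vee open upward, flanks at 45 degrees, 28 mm long. Origin: centre of underside; x along the vee, away from the robot within 0.25 rad; z up
- cradle_vee (a point): middle of the vee's bottom line, 40 mm above the table; axes as the cradle's. The straightedge laid along the vee leans at 45 degrees, a broad side on one flank, a narrow edge on the other; its middle is then 58 mm above the table and 6 mm to the side of the flank that its broad side rests on. Fingers fit round and under it between the uprights
- mat: black rubber mat 200 x 270 x 3 mm, fixed, under the two base plates, which look alike. One plate is flat, the other evenly bowed along its length, crown up: its middle stands 2.5 mm higher than its ends. Which lies left and which right changes; the plates' own poses are not given. Origin (mat, and each plate): centre of underside; x away from the robot within 0.2 rad, z up
- place_left (a point): the left place: aluminium base plate 160 x 60 x 10 mm, 0.26 kg, small dark holes in its top, lying on the mat and centred here at the start, its length along this x. This point: on the mat's top, under the plate's middle; x along the plate, away from the robot within 0.2 rad; y to its left; z up
- place_right (a point): the right place, 170 mm from the left one: aluminium base plate 160 x 60 x 10 mm, 0.26 kg, small dark holes in its top, lying on the mat and centred here at the start, its length along this x. This point: on the mat's top, under the plate's middle; x along the plate, away from the robot within 0.2 rad; y to its left; z up
- tray: low open grey tray, 215 x 130 mm outside, 22 mm high, walls and floor 4 mm thick, fixed; origin: centre of the underside, x along its length, z up
- dropper: brown dropper bottle, 38 mm across and 115 mm high, standing behind the tray; origin: centre of its foot
There are look-alikes about, which are no part of the job. What is shaped like the straightedge but purple is not meant.

How it is judged:
On the way, in this order (a step that is already met when the one before it is completed fails the run):
1. the straightedge lies leaning in the vee cradle, let go (horizontal distance between straightedge_mid and cradle below 0.025 m and height (world z) of straightedge_mid between 0.052 and 0.066 m and angle between the x axis of straightedge and the x axis of cradle, either way round below 0.15 rad and (angle between straightedge's own z axis and vertical between 0.65 and 0.92 rad or angle between straightedge's own z axis and vertical between 2.22 and 2.49 rad) and contact force between the fingers and straightedge below 0.1 N), for 0.1 s.
2. the straightedge stands on edge along the middle of one of the plates, let go (((height (world z) of straightedge_mid between 0.025 and 0.044 m and angle between straightedge's own z axis and vertical between 1.37 and 1.77 rad and horizontal distance between straightedge_mid and place_left below 0.03 m and angle between the x axis of straightedge and the x axis of place_left, either way round below 0.2 rad and contact force between the fingers and straightedge below 0.1 N) or (height (world z) of straightedge_mid between 0.025 and 0.044 m and angle between straightedge's own z axis and vertical between 1.37 and 1.77 rad and horizontal distance between straightedge_mid and place_right below 0.03 m and angle between the x axis of straightedge and the x axis of place_right, either way round below 0.2 rad and contact force between the fingers and straightedge below 0.1 N))), for 0.1 s.
3. its end nearer the robot is pressed down (more than 2 N, 30 to 90 mm from the plate's middle) (((height (world z) of straightedge_mid between 0.025 and 0.044 m and angle between straightedge's own z axis and vertical between 1.37 and 1.77 rad and horizontal distance between straightedge_mid and place_left below 0.03 m and angle between the x axis of straightedge and the x axis of place_left, either way round below 0.2 rad and contact force between the fingers and straightedge above 2 N and x of the grasp point in the frame of place_left between -0.09 and -0.03 m and height (world z) of the grasp point above 0.053 m) or (height (world z) of straightedge_mid between 0.025 and 0.044 m and angle between straightedge's own z axis and vertical between 1.37 and 1.77 rad and horizontal distance between straightedge_mid and place_right below 0.03 m and angle between the x axis of straightedge and the x axis of place_right, either way round below 0.2 rad and contact force between the fingers and straightedge above 2 N and x of the grasp point in the frame of place_right between -0.09 and -0.03 m and height (world z) of the grasp point above 0.053 m))), for 0.1 s.
4. its far end is pressed down (more than 2 N, 30 to 90 mm from the plate's middle) (((height (world z) of straightedge_mid between 0.025 and 0.044 m and angle between straightedge's own z axis and vertical between 1.37 and 1.77 rad and horizontal distance between straightedge_mid and place_left below 0.03 m and angle between the x axis of straightedge and the x axis of place_left, either way round below 0.2 rad and contact force between the fingers and straightedge above 2 N and x of the grasp point in the frame of place_left between 0.03 and 0.09 m and height (world z) of the grasp point above 0.053 m) or (height (world z) of straightedge_mid between 0.025 and 0.044 m and angle between straightedge's own z axis and vertical between 1.37 and 1.77 rad and horizontal distance between straightedge_mid and place_right below 0.03 m and angle between the x axis of straightedge and the x axis of place_right, either way round below 0.2 rad and contact force between the fingers and straightedge above 2 N and x of the grasp point in the frame of place_right between 0.03 and 0.09 m and height (world z) of the grasp point above 0.053 m))), for 0.1 s.
At the end, for the whole second after the job is handed in: the straightedge lies leaning in the vee cradle (its middle within 25 mm of the cradle's, along the vee to within 0.15 rad); the bowed plate lies flat on the tray's floor (tilt under 0.08 rad); the flat plate is within 30 mm of where it was; all at rest (horizontal distance between straightedge_mid and cradle below 0.025 m and height (world z) of straightedge_mid between 0.052 and 0.066 m and angle between the x axis of straightedge and the x axis of cradle, either way round below 0.15 rad and (angle between straightedge's own z axis and vertical between 0.65 and 0.92 rad or angle between straightedge's own z axis and vertical between 2.22 and 2.49 rad) and linear speed of each of straightedge, bowed_plate, flat_plate below 0.02 m/s and x of bowed_plate in the frame of tray between -0.03 and 0.03 m and y of bowed_plate in the frame of tray between -0.04 and 0.04 m and height (world z) of bowed_plate below 0.01 m and angle between bowed_plate's own z axis and vertical below 0.08 rad and distance of flat_plate from where it was at the start of the episode below 0.03 m); the robot touches nothing.
It fails at once if the dropper bottle is knocked over (angle between dropper's own z axis and vertical above 0.5 rad).
It also fails if it takes over 72 s, if anything falls off the work surface, if the arm or the gripper's body presses on something with over 40 N, if the wrist force passes 120 N, or if a joint passes its speed limit or range.

## Working session

There is one attempt and no reset: what is moved stays moved. The work goes in short steps, Python scripts to look and compute and a tool call to move; the robot and the scene stay as the last step left them, time stands still between calls to the robot, and variables do not carry over. Pictures are saved under pics/ and viewed, at most 10 in all, crops included, and the job is handed in when it is done.

Besides the shell and the picture viewer there is one more tool, called after ">>>" in YAML: its name, and indented under it one key for each argument. send_rows: Moves the arm, as the interface text tells. Scaled input: -1 to 1 covers 15 cm each way for a shift and pi/4 rad each way for a turn. Its arguments: {"type":"object","properties":{"rows":{"type":"array","items":{"type":"object","properties":{"x":{"type":"number","minimum":-1,"maximum":1},"y":{"type":"number","minimum":-1,"maximum":1},"z":{"type":"number","minimum":-1,"maximum":1},"wx":{"type":"number","minimum":-1,"maximum":1},"wy":{"type":"number","minimum":-1,"maximum":1},"wz":{"type":"number","minimum":-1,"maximum":1},"hand":{"type":"number"}}}}},"required":["rows"]}

```bash
mkdir -p pics; ls
python3 - <<'E'
from plant import manip, grab_frame, calibration
import cv2
s=manip.state(); print({k:s[k] for k in('time','tool_pos','tool_rot','gripper_width','contact_force')}, manip.tcp_to_grasp)
for n in('top','side'):
    f=grab_frame(n); cv2.imwrite(f'pics/{n}0.png',f); c=calibration(n); print(n,c)
E
```

```text
pics
{'time': 0.0, 'tool_pos': array([0.16992666, 0.60080296, 0.23003857]), 'tool_rot': array([-2.82000798e-04,  1.37445956e-01,  9.90508716e-01, -1.00683403e-03]), 'gripper_width': 1.002584079670656, 'contact_force': array([ 0.19412034,  0.51282312, -0.41673095])} 0.0187
top {'camera_matrix': array([[471.52094415,   0.        , 324.89787071],
       [  0.        , 471.52094415, 233.41122674],
       [  0.        ,   0.        ,   1.        ]]), 'R': array([[ 0.01478161, -0.99988984, -0.00134773],
       [-0.9906997 , -0.01446339, -0.13529566],
       [ 0.13526126,  0.00333509, -0.99080435]]), 't': array([-0.11331478,  0.60419777,  1.13643826])}
side {'camera_matrix': array([[605.23598491,   0.        , 314.52601411],
       [  0.        , 605.23598491, 237.03835602],
       [  0.        ,   0.        ,   1.        ]]), 'R': array([[ 0.99749965, -0.06932744,  0.01371728],
       [-0.02851737, -0.57245134, -0.81944263],
       [ 0.06466234,  0.81700255, -0.57299704]]), 't': array([-0.58652525, -0.00359047,  1.5997977 ])}
```

View pics/top0.png

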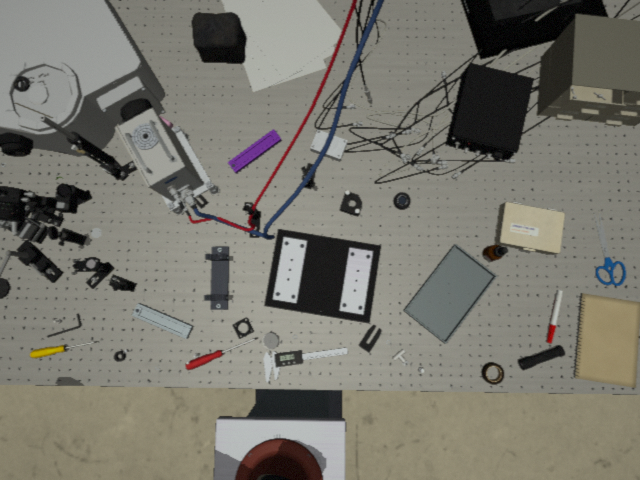

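View pics/side0.png

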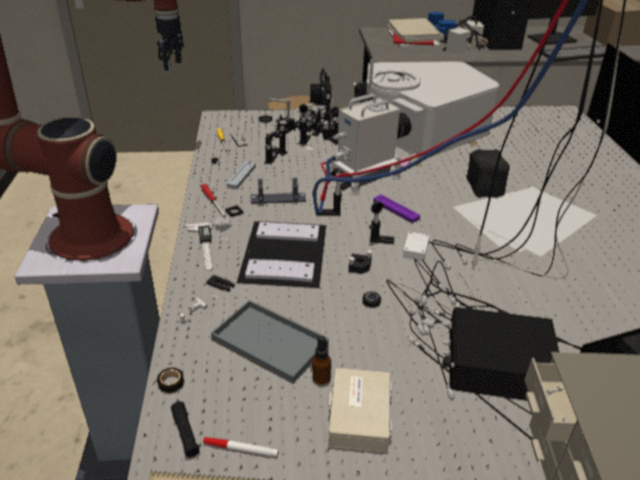

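The straightedge candidates are the steel-blue bar at top (163,320) / side (241,173) and the purple bar at top (255,151) / side (397,207). The steel one fits, and purple is excluded. The cradle is at top (219,277), the plates at (290,270) and (355,280), the tray at (449,293) and the dropper at (495,252). Next I'll confirm the straightedge in an enlarged crop.

```bash
cat > h.py <<'E'
import cv2, numpy as np
from plant import manip, grab_frame, calibration
C={n:calibration(n) for n in('top','side')}
def ray(n,p):
    c=C[n]; d=c['R'].T@np.linalg.solve(c['camera_matrix'],[p[0],p[1],1.]); return -c['R'].T@c['t'],d/np.linalg.norm(d)
def onz(n,p,z):
    o,d=ray(n,p); return o+d*(z-o[2])/d[2]
def tri(pt,ps):
    o1,d1=ray('top',pt);o2,d2=ray('side',ps)
    A=np.c_[d1,-d2]; s=np.linalg.lstsq(A,o2-o1,rcond=None)[0]
    a,b=o1+s[0]*d1,o2+s[1]*d2; return (a+b)/2,np.linalg.norm(a-b)
def proj(n,X):
    c=C[n]; q=c['camera_matrix']@(c['R']@np.asarray(X,float)+c['t']); return q[:2]/q[2]
def quad(mask,off=(0,0)):
    cs=cv2.findContours(mask,cv2.RETR_EXTERNAL,cv2.CHAIN_APPROX_NONE)[0]; c=max(cs,key=cv2.contourArea)
    m=cv2.moments(c); return c.reshape(-1,2)+np.array(off), np.array([m['m10'],m['m01']])/m['m00']+off, cv2.contourArea(c)
def rect(n,cont,z):
    P=np.array([onz(n,p,z)[:2] for p in cont],np.float32); (cx,cy),(w,h),a=cv2.minAreaRect(P*1000)
    if w<h: w,h,a=h,w,a+90
    return np.array([cx,cy])/1000,(w,h),(np.radians(a)+np.pi/2)%np.pi-np.pi/2
E
python3 - <<'E'
from h import *
t=cv2.imread('pics/top0.png');s=cv2.imread('pics/side0.png')
a=cv2.resize(t[230:350,125:255],None,fx=3,fy=3,interpolation=cv2.INTER_CUBIC)
b=cv2.resize(s[150:240,210:330],None,fx=3.3,fy=3.3,interpolation=cv2.INTER_CUBIC)
o=np.zeros((max(a.shape[0],b.shape[0]),a.shape[1]+b.shape[1],3),np.uint8);o[:a.shape[0],:a.shape[1]]=a;o[:b.shape[0],a.shape[1]:]=b
cv2.imwrite('pics/crop1.png',o);print(o.shape)
for n,i,ps in(('top',t,[(163,320),(150,312),(219,277),(290,270),(323,240),(449,293),(240,300)]),('side',s,[(241,173),(278,198),(288,230),(260,270),(268,340),(220,300)])):
    print(n,[(p,i[p[1],p[0]].tolist()) for p in ps])
E
```

```text
(360, 786, 3)
top [((163, 320), [160, 161, 151]), ((150, 312), [154, 153, 143]), ((219, 277), [72, 68, 63]), ((290, 270), [126, 126, 124]), ((323, 240), [27, 25, 27]), ((449, 293), [100, 104, 98]), ((240, 300), [149, 157, 160])]
side [((241, 173), [165, 164, 162]), ((278, 198), [78, 71, 73]), ((288, 230), [165, 160, 167]), ((260, 270), [196, 190, 199]), ((268, 340), [111, 113, 111]), ((220, 300), [145, 154, 162])]
```

View pics/crop1.png

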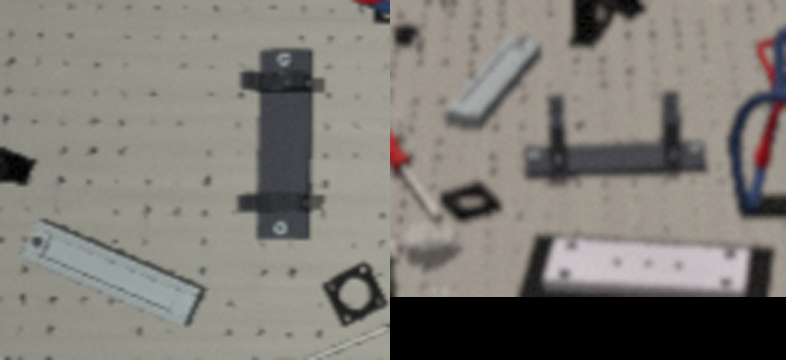

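The crop shows the steel I-section bar (left, crop (110,270)) and the vee cradle (crop (285,145)) with screws at both ends. The bar is the one meant. Next I'll measure everything.

Run:
```python
from h import *
I={'top':cv2.imread('pics/top0.png').astype(int),'side':cv2.imread('pics/side0.png').astype(int)}
def m(n,roi,f):
    x0,y0,x1,y1=roi; i=I[n][y0:y1,x0:x1]; k=f(i).astype(np.uint8)*255
    k=cv2.morphologyEx(k,cv2.MORPH_CLOSE,np.ones((3,3))); return quad(k,(x0,y0))
cool=lambda i:(i[...,0]-i[...,2]>3)&(i[...,1]>85)
white=lambda i:i.min(2)>115
dark=lambda i:i.max(2)<100
mat=lambda i:i.max(2)<60
tray=lambda i:(i[...,0]-i[...,2]>-3)&(i.max(2)<140)
R={}
for nm,rt,rs,f,z in[('se',(125,295,200,345),(222,152,262,196),cool,.016),('L',(268,233,309,308),(250,215,330,244),white,.013),('R',(336,243,382,320),(240,255,322,286),white,.013),
  ('cradle',(203,243,233,312),(249,193,311,208),dark,.008),('mat',(262,226,386,326),(235,218,330,290),mat,.003),('tray',(396,238,500,348),(205,298,330,384),tray,.022)]:
    ct,mt,at=m('top',rt,f);cs,ms,as_=m('side',rs,f)
    print(nm,'top',np.round(mt,1),'side',np.round(ms,1),'tri',[np.round(x,4) for x in tri(mt,ms)])
    for n,c in(('top',ct),('side',cs)):
        r=rect(n,c,z); print('   ',n,np.round(r[0],4),np.round(r[1],1),round(r[2],3))
```

```text
se top [161.9 320.6] side [245.9 168.2] tri [array([0.3917, 0.2918, 0.0342]), np.float64(0.0128)]
    top [0.3849 0.2987] [150.1  33.9] 1.194
    side [0.3982 0.3299] [45.  15.4] -1.545
L top [289.4 269.8] side [290.4 225.6] tri [array([ 0.5186, -0.0169,  0.026 ]), np.float64(0.0077)]
    top [ 0.5165 -0.0161] [159.8  61.2] -0.149
    side [ 0.5169 -0.0075] [217.8 132.3] -0.089
R top [355.9 280.7] side [279.9 268.6] tri [array([ 0.4904, -0.1842,  0.0135]), np.float64(0.0001)]
    top [ 0.4914 -0.1843] [160.8  61.3] -0.148
    side [ 0.4901 -0.1825] [162.5  67.8] -0.156
cradle top [219.1 277.5] side [277. 198.] tri [array([0.4917, 0.1633, 0.0035]), np.float64(0.0038)]
    top [0.4942 0.1649] [159.2  73.3] 0.015
    side [0.4924 0.1504] [156.2  66.5] -0.046
mat top [322.9 275.5] side [282.4 261.3] tri [array([ 0.5012, -0.1007, -0.0277]), np.float64(0.006)]
    top [ 0.5045 -0.1006] [266.7 197.5] 1.423
    side [ 0.5025 -0.1026] [260.7 194.6] 1.422
tray top [450.  293.1] side [270.2 340.3] tri [array([ 0.4637, -0.4222,  0.0077]), np.float64(0.0016)]
    top [ 0.4635 -0.4189] [216.9 132.3] -0.66
    side [ 0.4674 -0.4333] [233.6 141.4] -0.659
```

Run:
```python
from h import *
t=cv2.imread('pics/top0.png').astype(int);s=cv2.imread('pics/side0.png').astype(int)
print('se side proj',proj('side',[.3849,.2987,.016]))
i=s[150:200,222:264]; k=((i[...,2]-i[...,0]<4)&(i.min(2)>140)).astype(np.uint8)*255
c,mm,a=quad(k,(222,150)); print('se side',mm,a,tri([162.5,320.4],mm)); r=rect('side',c,.016);print(r)
# bar edges between uprights
for rows in((264,290),):
    E=[]
    for y in range(*rows):
        x=np.where(t[y,195:245].max(1)<105)[0]+195; E.append((x.min(),x.max(),y))
    E=np.array(E); 
    for j in(0,1):
        P=np.array([onz('top',(e[j]+(-.5 if j==0 else .5),e[2]),.008)[:2] for e in E]); f=np.polyfit(P[:,0],P[:,1],1); print('edge',f,np.polyval(f,.493))
# uprights
for y in range(250,304): 
    x=np.where(t[y,195:250].max(1)<110)[0]+195; print(y,x.min() if len(x) else None,x.max() if len(x) else None,end='; ')
print()
for X in([.493-.05,.163,.06],[.493+.05,.163,.06]):
    for dy in(-.022,.022): print(np.round(proj('top',np.add(X,[0,dy,0])),1),np.round(proj('side',np.add(X,[0,dy,0])),1))
# L plate side
i=s[215:248,250:326]; k=(i.min(2)>150).astype(np.uint8)*255; k[:, :]=cv2.morphologyEx(k,cv2.MORPH_OPEN,np.ones((3,3)))
c,mm,a=quad(k,(250,215)); print('L side',mm,tri([289.4,269.8],mm),rect('side',c,.013))
# dropper
i=s[330:390,305:340]; k=((i.max(2)<95)).astype(np.uint8)*255; c,mm,a=quad(k,(305,330)); print('dropper side bottom',c.max(0),c.min(0))
c,mm,a=quad(((t[240:268,478:512].max(2)<95)).astype(np.uint8)*255,(478,240)); print('dropper top',c.min(0),c.max(0))
```

```text
se side proj [241.92066473 172.37688355]
se side [240.21101774 173.19607843] 178.5 (array([0.38216152, 0.29717957, 0.01407124]), np.float64(0.005086045195475725))
(array([0.38195285, 0.30040463]), (144.32598876953125, 30.082237243652344), np.float64(1.1984772184960581))
edge [0.01140808 0.1780904 ] 0.18371458578197852
edge [0.03081289 0.12346192] 0.13865267528931624
250 212 228; 251 212 228; 252 212 228; 253 211 228; 254 205 228; 255 205 228; 256 205 232; 257 205 232; 258 205 232; 259 206 232; 260 210 232; 261 205 228; 262 212 228; 263 212 228; 264 212 228; 265 212 228; 266 212 228; 267 212 228; 268 212 228; 269 211 228; 270 211 228; 271 211 228; 272 211 228; 273 211 228; 274 211 228; 275 211 228; 276 211 228; 277 211 228; 278 211 228; 279 211 228; 280 211 228; 281 211 228; 282 211 228; 283 211 228; 284 211 228; 285 211 228; 286 211 228; 287 211 228; 288 211 228; 289 211 228; 290 211 228; 291 211 233; 292 211 228; 293 211 228; 294 210 228; 295 204 232; 296 204 232; 297 204 232; 298 204 231; 299 204 231; 300 205 228; 301 211 227; 302 211 227; 303 211 227; 
[222.2 297.7] [260.1 185.3]
[203.9 297.5] [260.2 177.6]
[224.  256.4] [295.5 184.5]
[206.  256.1] [294.9 176.9]
L side [287.68006182 229.66769706] (array([ 0.51519464, -0.01587193,  0.01276637]), np.float64(0.0003922846857109259)) (array([ 0.51510382, -0.01541584]), (158.55020141601562, 60.63676452636719), np.float64(-0.14647891996042972))
dropper side bottom [330 386] [305 330]
dropper top [482 240] [511 261]
```

>>> send_rows:
  rows:
    - {"wz": 0.152,"hand": 1}
    - {"wz": 0.152,"hand": 1}
    - {"wz": 0.152,"hand": 1}
    - {"wz": 0.152,"hand": 1}
    - {"wz": 0.152,"hand": 1}
    - {"wz": 0.152,"hand": 1}
    - {"wz": 0.152,"hand": 1}
    - {"wz": 0.152,"hand": 1}
    - {"wz": 0.152,"hand": 1}
    - {"wz": 0.152,"hand": 1}

```text
invalid input at $.rows[0]: expected keys x, y, z, wx, wy, wz, hand
```

>>> send_rows:
  rows:
    - {"wz": 0.152,"hand": 1}
    - {"wz": 0.152,"hand": 1}
    - {"wz": 0.152,"hand": 1}
    - {"wz": 0.152,"hand": 1}
    - {"x": -0.135,"y": 0.207,"hand": 1}
    - {"x": -0.135,"y": 0.207,"hand": 1}
    - {"x": -0.135,"y": 0.207,"hand": 1}
    - {"x": -0.135,"y": 0.207,"hand": 1}
    - {"x": -0.135,"y": 0.207,"hand": 1}
    - {"x": -0.135,"y": 0.207,"hand": 1}

```text
invalid input at $.rows[0]: expected keys x, y, z, wx, wy, wz, hand
```

>>> send_rows:
  rows:
    - {"x": -0.135,"y": 0.207,"hand": 1}
    - {"x": -0.135,"y": 0.207,"hand": 1}
    - {"x": -0.135,"y": 0.207,"hand": 1}
    - {"x": -0.135,"y": 0.207,"hand": 1}
    - {"z": 0.19,"hand": 1}
    - {"z": 0.19,"hand": 1}
    - {"z": 0.19,"hand": 1}
    - {"z": 0.19,"hand": 1}
    - {"z": 0.19,"hand": 1}
    - {"z": 0.1,"hand": 1}

```text
invalid input at $.rows[0]: expected keys x, y, z, wx, wy, wz, hand
```

```bash
cat >> h.py <<'E'
from scipy.spatial.transform import Rotation as Ro
def state():
    s=manip.state(); q=s['tool_rot']; return s,np.array(s['tool_pos']),Ro.from_quat([q[1],q[2],q[3],q[0]])
def down(yaw,tilt=0):
    y=np.array([np.cos(yaw),np.sin(yaw),0]);z=np.array([0,0,-1.]);x=np.cross(y,z)
    return Ro.from_matrix(np.c_[x,y,z])*Ro.from_rotvec([tilt,0,0])
def go(p,R):
    s,p0,R0=state(); w=(R0.inv()*R).as_rotvec()/(np.pi/4)
    d=np.subtract(p,p0)/.15
    print('t',round(s['time'],2),'p',np.round(p0,4),'q',np.round(s['joint_pos'],2),'f',np.round(s['contact_force'],1),'grip',np.round(s['gripper_width'],3),np.round(s['grasp_force'],1))
    print(' turn',np.round(w,3),'shift(now axes)',np.round(R0.inv().apply(d),3),'shift(after turn)',np.round(R.inv().apply(d),3),'world',np.round(d,3))
E
python3 - <<'E'
from h import *
go([.384,.299,.002],down(-.376))
E
```

```text
t 0.1 p [0.17   0.6009 0.2302] q [ 1.18  0.05  1.61 -0.    1.48 -0.12] f [ 0.2 -0.1  0.3] grip 0.997 0.0
 turn [-2.000e-03  2.000e-03  2.128e+00] shift(now axes) [-1.921 -1.545  1.524] shift(after turn) [-1.348  2.066  1.521] world [ 1.427 -2.012 -1.521]
```

>>> send_rows:
  rows:
    - {"x": 0,"y": 0,"z": 0,"wx": 0,"wy": 0,"wz": 0.152,"hand": 1}
    - {"x": 0,"y": 0,"z": 0,"wx": 0,"wy": 0,"wz": 0.152,"hand": 1}
    - {"x": 0,"y": 0,"z": 0,"wx": 0,"wy": 0,"wz": 0.152,"hand": 1}
    - {"x": 0,"y": 0,"z": 0,"wx": 0,"wy": 0,"wz": 0.152,"hand": 1}
    - {"x": 0,"y": 0,"z": 0,"wx": 0,"wy": 0,"wz": 0.152,"hand": 1}
    - {"x": 0,"y": 0,"z": 0,"wx": 0,"wy": 0,"wz": 0.152,"hand": 1}
    - {"x": 0,"y": 0,"z": 0,"wx": 0,"wy": 0,"wz": 0.152,"hand": 1}
    - {"x": 0,"y": 0,"z": 0,"wx": 0,"wy": 0,"wz": 0.152,"hand": 1}
    - {"x": 0,"y": 0,"z": 0,"wx": 0,"wy": 0,"wz": 0.152,"hand": 1}
    - {"x": 0,"y": 0,"z": 0,"wx": 0,"wy": 0,"wz": 0.152,"hand": 1}

```text
time: 0.93
tool_pos: [0.1701, 0.601, 0.2305]
tool_rot: [0.0, 0.673, 0.74, -0.001]
contact_force: [-0.0, 0.5, 0.1]
gripper_width: 1.005
grasp_force: 0.0
```

>>> send_rows:
  rows:
    - {"x": 0,"y": 0,"z": 0,"wx": 0,"wy": 0,"wz": 0.152,"hand": 1}
    - {"x": 0,"y": 0,"z": 0,"wx": 0,"wy": 0,"wz": 0.152,"hand": 1}
    - {"x": 0,"y": 0,"z": 0,"wx": 0,"wy": 0,"wz": 0.152,"hand": 1}
    - {"x": 0,"y": 0,"z": 0,"wx": 0,"wy": 0,"wz": 0.152,"hand": 1}
    - {"x": -0.135,"y": 0.207,"z": 0,"wx": 0,"wy": 0,"wz": 0,"hand": 1}
    - {"x": -0.135,"y": 0.207,"z": 0,"wx": 0,"wy": 0,"wz": 0,"hand": 1}
    - {"x": -0.135,"y": 0.207,"z": 0,"wx": 0,"wy": 0,"wz": 0,"hand": 1}
    - {"x": -0.135,"y": 0.207,"z": 0,"wx": 0,"wy": 0,"wz": 0,"hand": 1}
    - {"x": -0.135,"y": 0.207,"z": 0,"wx": 0,"wy": 0,"wz": 0,"hand": 1}
    - {"x": -0.135,"y": 0.207,"z": 0,"wx": 0,"wy": 0,"wz": 0,"hand": 1}

```text
time: 1.77
tool_pos: [0.2992, 0.4182, 0.2307]
tool_rot: [0.0, 0.827, 0.563, -0.0]
contact_force: [1.2, -0.3, 0.2]
gripper_width: 1.0
grasp_force: 0.0
```

>>> send_rows:
  rows:
    - {"x": -0.135,"y": 0.207,"z": 0,"wx": 0,"wy": 0,"wz": 0,"hand": 1}
    - {"x": -0.135,"y": 0.207,"z": 0,"wx": 0,"wy": 0,"wz": 0,"hand": 1}
    - {"x": -0.135,"y": 0.207,"z": 0,"wx": 0,"wy": 0,"wz": 0,"hand": 1}
    - {"x": -0.135,"y": 0.207,"z": 0,"wx": 0,"wy": 0,"wz": 0,"hand": 1}
    - {"x": 0,"y": 0,"z": 0.19,"wx": 0,"wy": 0,"wz": 0,"hand": 1}
    - {"x": 0,"y": 0,"z": 0.19,"wx": 0,"wy": 0,"wz": 0,"hand": 1}
    - {"x": 0,"y": 0,"z": 0.19,"wx": 0,"wy": 0,"wz": 0,"hand": 1}
    - {"x": 0,"y": 0,"z": 0.19,"wx": 0,"wy": 0,"wz": 0,"hand": 1}
    - {"x": 0,"y": 0,"z": 0.19,"wx": 0,"wy": 0,"wz": 0,"hand": 1}
    - {"x": 0,"y": 0,"z": 0.1,"wx": 0,"wy": 0,"wz": 0,"hand": 1}

```text
time: 2.6
tool_pos: [0.3821, 0.2974, 0.0696]
tool_rot: [-0.0, 0.827, 0.562, -0.003]
contact_force: [-1.0, 1.0, 0.3]
gripper_width: 1.003
grasp_force: 0.0
```

Run:
```python
from h import *
go([.384,.299,.002],down(-.376))
```

```text
t 2.6 p [0.3821 0.2974 0.0696] q [ 0.51 -0.12  2.07 -0.    1.2   0.88] f [-1.   1.   0.3] grip 1.003 0.0
 turn [-0.005  0.006 -0.001] shift(now axes) [0.016 0.01  0.45 ] shift(after turn) [0.014 0.008 0.45 ] world [ 0.013  0.01  -0.45 ]
```

>>> send_rows:
  rows:
    - {"x": 0.015,"y": 0.01,"z": 0.1,"wx": 0,"wy": 0,"wz": 0,"hand": 1}
    - {"x": 0,"y": 0,"z": 0.15,"wx": 0,"wy": 0,"wz": 0,"hand": 1}
    - {"x": 0,"y": 0,"z": 0.15,"wx": 0,"wy": 0,"wz": 0,"hand": 1}
    - {"x": 0,"y": 0,"z": 0.05,"wx": 0,"wy": 0,"wz": 0,"hand": 1}
    - {"x": 0,"y": 0,"z": 0,"wx": 0,"wy": 0,"wz": 0,"hand": -1}
    - {"x": 0,"y": 0,"z": 0,"wx": 0,"wy": 0,"wz": 0,"hand": -1}
    - {"x": 0,"y": 0,"z": 0,"wx": 0,"wy": 0,"wz": 0,"hand": -1}
    - {"x": 0,"y": 0,"z": 0,"wx": 0,"wy": 0,"wz": 0,"hand": -1}
    - {"x": 0,"y": 0,"z": 0,"wx": 0,"wy": 0,"wz": 0,"hand": -1}
    - {"x": 0,"y": 0,"z": 0,"wx": 0,"wy": 0,"wz": 0,"hand": -1}

```text
time: 3.43
tool_pos: [0.3879, 0.3014, 0.0084]
tool_rot: [-0.0, 0.827, 0.562, 0.002]
contact_force: [-1.0, 0.9, 6.7]
gripper_width: 0.373
grasp_force: 60.6
```

Run:
```python
from h import *
go([.494,.161,.2],down(-1.551))
```

```text
t 3.43 p [0.3879 0.3014 0.0084] q [ 0.51 -0.01  2.08  0.    1.07  0.88] f [-1.   0.9  6.7] grip 0.373 60.6
 turn [-0.    -0.004  1.496] shift(now axes) [-0.607  1.004 -1.278] shift(after turn) [ 0.688  0.95  -1.278] world [ 0.707 -0.936  1.278]
```

>>> send_rows:
  rows:
    - {"x": 0,"y": 0,"z": -0.1,"wx": 0,"wy": 0,"wz": 0,"hand": -1}
    - {"x": 0,"y": 0,"z": -0.18,"wx": 0,"wy": 0,"wz": 0.15,"hand": -1}
    - {"x": 0,"y": 0,"z": -0.18,"wx": 0,"wy": 0,"wz": 0.15,"hand": -1}
    - {"x": 0,"y": 0,"z": -0.18,"wx": 0,"wy": 0,"wz": 0.15,"hand": -1}
    - {"x": 0,"y": 0,"z": -0.18,"wx": 0,"wy": 0,"wz": 0.15,"hand": -1}
    - {"x": 0,"y": 0,"z": -0.18,"wx": 0,"wy": 0,"wz": 0.15,"hand": -1}
    - {"x": 0,"y": 0,"z": -0.18,"wx": 0,"wy": 0,"wz": 0.15,"hand": -1}
    - {"x": 0,"y": 0,"z": -0.1,"wx": 0,"wy": 0,"wz": 0.15,"hand": -1}
    - {"x": 0,"y": 0,"z": 0,"wx": 0,"wy": 0,"wz": 0.15,"hand": -1}
    - {"x": 0,"y": 0,"z": 0,"wx": 0,"wy": 0,"wz": 0.15,"hand": -1}

```text
time: 4.27
tool_pos: [0.3872, 0.3006, 0.1999]
tool_rot: [-0.001, 0.998, 0.064, 0.001]
contact_force: [1.0, -0.2, -4.5]
gripper_width: 0.38
grasp_force: 60.9
```

>>> send_rows:
  rows:
    - {"x": 0,"y": 0,"z": 0,"wx": 0,"wy": 0,"wz": 0.146,"hand": -1}
    - {"x": 0.138,"y": 0.19,"z": 0,"wx": 0,"wy": 0,"wz": 0,"hand": -1}
    - {"x": 0.138,"y": 0.19,"z": 0,"wx": 0,"wy": 0,"wz": 0,"hand": -1}
    - {"x": 0.138,"y": 0.19,"z": 0,"wx": 0,"wy": 0,"wz": 0,"hand": -1}
    - {"x": 0.138,"y": 0.19,"z": 0,"wx": 0,"wy": 0,"wz": 0,"hand": -1}
    - {"x": 0.138,"y": 0.19,"z": 0,"wx": 0,"wy": 0,"wz": 0,"hand": -1}
    - {"x": 0,"y": 0,"z": 0,"wx": 0.143,"wy": 0,"wz": 0,"hand": -1}
    - {"x": 0,"y": 0,"z": 0,"wx": 0.143,"wy": 0,"wz": 0,"hand": -1}
    - {"x": 0,"y": 0,"z": 0,"wx": 0.143,"wy": 0,"wz": 0,"hand": -1}
    - {"x": 0,"y": 0,"z": 0,"wx": 0.143,"wy": 0,"wz": 0,"hand": -1}

```text
time: 5.1
tool_pos: [0.4931, 0.1594, 0.1987]
tool_rot: [-0.225, 0.974, 0.01, -0.001]
contact_force: [0.0, 0.7, -4.3]
gripper_width: 0.373
grasp_force: 61.2
```

>>> send_rows:
  rows:
    - {"x": 0,"y": 0,"z": 0,"wx": 0.143,"wy": 0,"wz": 0,"hand": -1}
    - {"x": 0,"y": 0,"z": 0,"wx": 0.143,"wy": 0,"wz": 0,"hand": -1}
    - {"x": 0,"y": 0,"z": 0,"wx": 0.143,"wy": 0,"wz": 0,"hand": -1}
    - {"x": 0,"y": 0,"z": 0,"wx": 0,"wy": 0,"wz": 0,"hand": -1}
    - {"x": 0,"y": 0,"z": 0,"wx": 0,"wy": 0,"wz": 0,"hand": -1}
    - {"x": 0,"y": 0,"z": 0,"wx": 0,"wy": 0,"wz": 0,"hand": -1}
    - {"x": 0,"y": 0,"z": 0,"wx": 0,"wy": 0,"wz": 0,"hand": -1}
    - {"x": 0,"y": 0,"z": 0,"wx": 0,"wy": 0,"wz": 0,"hand": -1}
    - {"x": 0,"y": 0,"z": 0,"wx": 0,"wy": 0,"wz": 0,"hand": -1}
    - {"x": 0,"y": 0,"z": 0,"wx": 0,"wy": 0,"wz": 0,"hand": -1}

```text
time: 5.93
tool_pos: [0.4931, 0.1605, 0.1988]
tool_rot: [-0.383, 0.924, 0.01, -0.003]
contact_force: [0.2, 0.5, -4.0]
gripper_width: 0.375
grasp_force: 61.4
```

Run:
```python
from h import *
go([.494,.167,.12],down(-1.551,np.pi/4))
a=grab_frame('top');b=grab_frame('side');cv2.imwrite('pics/t1.png',a);cv2.imwrite('pics/s1.png',b)
o=np.hstack([cv2.resize(a[190:340,120:270],(400,400)),cv2.resize(b[80:230,220:370],(400,400))]);cv2.imwrite('pics/c2.png',o)
```

```text
t 5.93 p [0.4931 0.1605 0.1988] q [-0.22 -0.16  2.01  0.76  1.54  1.2 ] f [ 0.2  0.5 -4. ] grip 0.375 61.4
 turn [ 0.    -0.     0.002] shift(now axes) [0.006 0.341 0.402] shift(after turn) [0.007 0.341 0.402] world [ 0.006  0.043 -0.526]
```

View pics/c2.png

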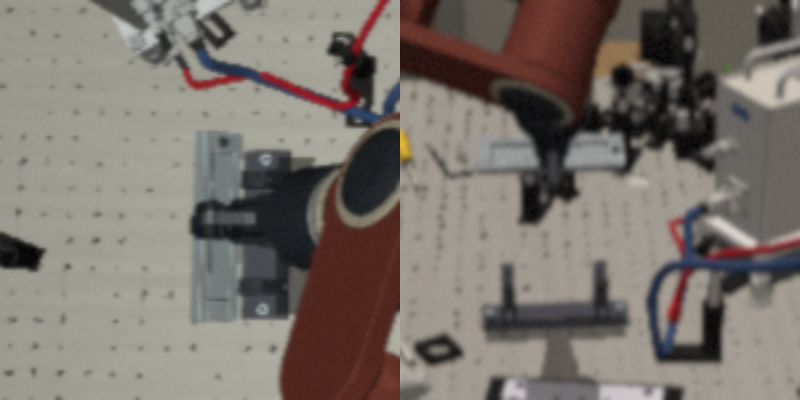

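The top and side crops show the bar held at its middle (crop (218,225)), tilted 45° above the cradle. Now I'll lower it.

>>> send_rows:
  rows:
    - {"x": 0.001,"y": 0.11,"z": 0.123,"wx": 0,"wy": 0,"wz": 0,"hand": -1}
    - {"x": 0.001,"y": 0.11,"z": 0.123,"wx": 0,"wy": 0,"wz": 0,"hand": -1}
    - {"x": 0.001,"y": 0.11,"z": 0.123,"wx": 0,"wy": 0,"wz": 0,"hand": -1}
    - {"x": 0.001,"y": 0.11,"z": 0.123,"wx": 0,"wy": 0,"wz": 0,"hand": -1}
    - {"x": 0.001,"y": 0.11,"z": 0.123,"wx": 0,"wy": 0,"wz": 0,"hand": -1}
    - {"x": 0,"y": 0,"z": 0,"wx": 0,"wy": 0,"wz": 0,"hand": -1}
    - {"x": 0,"y": 0,"z": 0,"wx": 0,"wy": 0,"wz": 0,"hand": -1}
    - {"x": 0,"y": 0,"z": 0,"wx": 0,"wy": 0,"wz": 0,"hand": -1}
    - {"x": 0,"y": 0,"z": 0,"wx": 0,"wy": 0,"wz": 0,"hand": -1}
    - {"x": 0,"y": 0,"z": 0,"wx": 0,"wy": 0,"wz": 0,"hand": -1}

```text
time: 6.87
tool_pos: [0.4951, 0.1667, 0.0768]
tool_rot: [-0.383, 0.924, 0.01, -0.002]
contact_force: [0.7, -0.2, -3.6]
gripper_width: 0.374
grasp_force: 61.5
```

Run:
```python
from h import *
go([.494,.167,.060],down(-1.551,np.pi/4))
```

```text
t 6.87 p [0.4951 0.1667 0.0768] q [-0.21  0.03  2.06  0.78  1.35  1.04] f [ 0.7 -0.2 -3.6] grip 0.374 61.5
 turn [-0.    -0.004  0.003] shift(now axes) [-0.008  0.078  0.08 ] shift(after turn) [-0.008  0.078  0.081] world [-0.008  0.002 -0.112]
```

>>> send_rows:
  rows:
    - {"x": 0,"y": 0.02,"z": 0.02,"wx": 0,"wy": 0,"wz": 0,"hand": -1}
    - {"x": 0,"y": 0.02,"z": 0.02,"wx": 0,"wy": 0,"wz": 0,"hand": -1}
    - {"x": 0,"y": 0.015,"z": 0.015,"wx": 0,"wy": 0,"wz": 0,"hand": -1}
    - {"x": 0,"y": 0.015,"z": 0.015,"wx": 0,"wy": 0,"wz": 0,"hand": -1}
    - {"x": 0,"y": 0.005,"z": 0.005,"wx": 0,"wy": 0,"wz": 0,"hand": -1}
    - {"x": 0,"y": 0,"z": 0,"wx": 0,"wy": 0,"wz": 0,"hand": -1}
    - {"x": 0,"y": 0,"z": 0,"wx": 0,"wy": 0,"wz": 0,"hand": -1}
    - {"x": 0,"y": 0,"z": 0,"wx": 0,"wy": 0,"wz": 0,"hand": -1}
    - {"x": 0,"y": 0,"z": 0,"wx": 0,"wy": 0,"wz": 0,"hand": -1}
    - {"x": 0,"y": 0,"z": 0,"wx": 0,"wy": 0,"wz": 0,"hand": -1}

```text
time: 7.7
tool_pos: [0.494, 0.1681, 0.0604]
tool_rot: [-0.385, 0.923, 0.01, -0.004]
contact_force: [-1.5, 4.2, 4.8]
gripper_width: 0.37
grasp_force: 61.8
```

>>> send_rows:
  rows:
    - {"x": 0,"y": 0,"z": 0,"wx": 0,"wy": 0,"wz": 0,"hand": 0.2}
    - {"x": 0,"y": 0,"z": 0,"wx": 0,"wy": 0,"wz": 0,"hand": 0.3}
    - {"x": 0,"y": 0,"z": 0,"wx": 0,"wy": 0,"wz": 0,"hand": 0.3}
    - {"x": 0,"y": 0,"z": 0,"wx": 0,"wy": 0,"wz": 0,"hand": 0.3}
    - {"x": 0,"y": 0,"z": -0.02,"wx": 0,"wy": 0,"wz": 0,"hand": 0.3}
    - {"x": 0,"y": 0,"z": -0.05,"wx": 0,"wy": 0,"wz": 0,"hand": 0.3}
    - {"x": 0,"y": 0,"z": -0.15,"wx": 0,"wy": 0,"wz": 0,"hand": 0.3}
    - {"x": 0,"y": 0,"z": -0.2,"wx": 0,"wy": 0,"wz": 0,"hand": 0.3}
    - {"x": 0,"y": 0,"z": -0.2,"wx": 0,"wy": 0,"wz": 0,"hand": 0.3}
    - {"x": 0,"y": 0,"z": -0.2,"wx": 0,"wy": 0,"wz": 0,"hand": 0.3}

```text
time: 8.53
tool_pos: [0.4951, 0.0788, 0.147]
tool_rot: [-0.383, 0.924, 0.009, -0.004]
contact_force: [0.4, -0.1, -1.1]
gripper_width: 0.652
grasp_force: 0.0
```

Run:
```python
from h import *
go([.494,.167+.10,.058+.10],down(-1.551,-np.pi/4))
a=grab_frame('top');b=grab_frame('side');cv2.imwrite('pics/t2.png',a);cv2.imwrite('pics/s2.png',b)
o=np.hstack([cv2.resize(a[230:330,160:260],(400,400),interpolation=2),cv2.resize(b[140:240,230:330],(400,400),interpolation=2)]);cv2.imwrite('pics/c3.png',o)
```

```text
t 8.53 p [0.4951 0.0788 0.147 ] q [-0.38 -0.05  2.01  0.71  1.56  1.02] f [ 0.4 -0.1 -1.1] grip 0.652 0.0
 turn [-2.001 -0.    -0.   ] shift(now axes) [ 0.017 -0.939  0.836] shift(after turn) [ 0.017 -0.836 -0.939] world [-0.007  1.255  0.073]
```

View pics/c3.png

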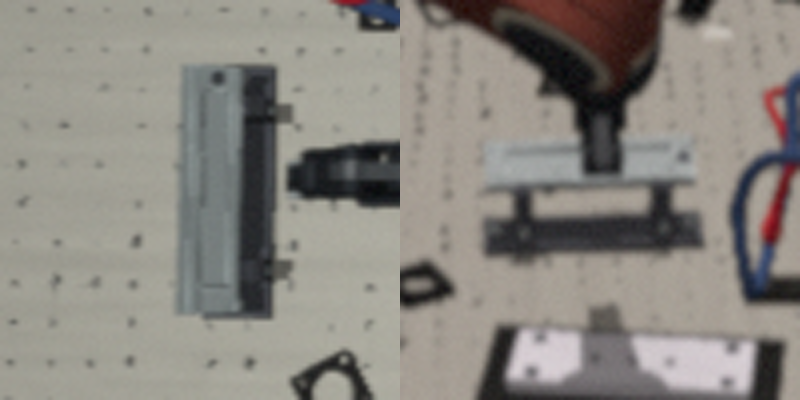

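The bar lies leaning in the vee. In the crops its midpoint row is 277.6 and the cradle's is 277.5. Next I'll swing to the other side to take it by the broad faces.

>>> send_rows:
  rows:
    - {"x": 0,"y": 0,"z": 0,"wx": -0.15,"wy": 0,"wz": 0,"hand": 0}
    - {"x": 0,"y": 0,"z": 0,"wx": -0.15,"wy": 0,"wz": 0,"hand": 0}
    - {"x": 0,"y": 0,"z": 0,"wx": -0.15,"wy": 0,"wz": 0,"hand": 0}
    - {"x": 0,"y": 0,"z": 0,"wx": -0.15,"wy": 0,"wz": 0,"hand": 0}
    - {"x": 0,"y": 0,"z": 0,"wx": -0.15,"wy": 0,"wz": 0,"hand": 0}
    - {"x": 0,"y": 0,"z": 0,"wx": -0.15,"wy": 0,"wz": 0,"hand": 0}
    - {"x": 0,"y": 0,"z": 0,"wx": -0.15,"wy": 0,"wz": 0,"hand": 0}
    - {"x": 0,"y": 0,"z": 0,"wx": -0.15,"wy": 0,"wz": 0,"hand": 0}
    - {"x": 0,"y": 0,"z": 0,"wx": -0.15,"wy": 0,"wz": 0,"hand": 0}
    - {"x": 0,"y": 0,"z": 0,"wx": -0.15,"wy": 0,"wz": 0,"hand": 0}

```text
time: 9.47
tool_pos: [0.4954, 0.0806, 0.1464]
tool_rot: [0.197, 0.98, 0.01, 0.003]
contact_force: [-0.2, -0.6, -1.3]
gripper_width: 0.499
grasp_force: 0.0
```

>>> send_rows:
  rows:
    - {"x": 0,"y": 0,"z": 0,"wx": -0.15,"wy": 0,"wz": 0,"hand": 0}
    - {"x": 0,"y": 0,"z": 0,"wx": -0.15,"wy": 0,"wz": 0,"hand": 0}
    - {"x": 0,"y": 0,"z": 0,"wx": -0.15,"wy": 0,"wz": 0,"hand": 0}
    - {"x": 0,"y": 0,"z": 0,"wx": -0.05,"wy": 0,"wz": 0,"hand": 0}
    - {"x": 0.004,"y": -0.167,"z": -0.188,"wx": 0,"wy": 0,"wz": 0,"hand": 0}
    - {"x": 0.004,"y": -0.167,"z": -0.188,"wx": 0,"wy": 0,"wz": 0,"hand": 0}
    - {"x": 0.004,"y": -0.167,"z": -0.188,"wx": 0,"wy": 0,"wz": 0,"hand": 0}
    - {"x": 0.004,"y": -0.167,"z": -0.188,"wx": 0,"wy": 0,"wz": 0,"hand": 0}
    - {"x": 0,"y": -0.167,"z": -0.188,"wx": 0,"wy": 0,"wz": 0,"hand": 0}
    - {"x": 0,"y": 0,"z": 0,"wx": 0,"wy": 0,"wz": 0,"hand": 0}

```text
time: 10.3
tool_pos: [0.4938, 0.2737, 0.1564]
tool_rot: [0.381, 0.924, 0.012, 0.005]
contact_force: [-0.3, -0.0, -0.2]
gripper_width: 0.5
grasp_force: 0.0
```

Run:
```python
from h import *
go([.494,.159,.05],down(-1.551,-np.pi/4))
```

```text
t 10.3 p [0.4938 0.2737 0.1564] q [ 0.66  0.31  1.6  -0.61  1.73  2.26] f [-0.3 -0.  -0.2] grip 0.5 0.0
 turn [-0.004 -0.005  0.005] shift(now axes) [-0.018  0.043  1.042] shift(after turn) [-0.014  0.039  1.042] world [ 0.002 -0.765 -0.709]
```

>>> send_rows:
  rows:
    - {"x": 0,"y": 0.02,"z": 0.1,"wx": 0,"wy": 0,"wz": 0,"hand": 0}
    - {"x": 0,"y": 0.02,"z": 0.15,"wx": 0,"wy": 0,"wz": 0,"hand": 0}
    - {"x": 0,"y": 0,"z": 0.15,"wx": 0,"wy": 0,"wz": 0,"hand": 0}
    - {"x": 0,"y": 0,"z": 0.15,"wx": 0,"wy": 0,"wz": 0,"hand": 0}
    - {"x": 0,"y": 0,"z": 0.15,"wx": 0,"wy": 0,"wz": 0,"hand": 0}
    - {"x": 0,"y": 0,"z": 0.1,"wx": 0,"wy": 0,"wz": 0,"hand": 0}
    - {"x": 0,"y": 0,"z": 0.1,"wx": 0,"wy": 0,"wz": 0,"hand": 0}
    - {"x": 0,"y": 0,"z": 0.05,"wx": 0,"wy": 0,"wz": 0,"hand": 0}
    - {"x": 0,"y": 0,"z": 0.03,"wx": 0,"wy": 0,"wz": 0,"hand": 0}
    - {"x": 0,"y": 0,"z": 0,"wx": 0,"wy": 0,"wz": 0,"hand": 0}

```text
time: 11.13
tool_pos: [0.496, 0.1598, 0.0568]
tool_rot: [0.382, 0.924, 0.009, 0.003]
contact_force: [0.0, 0.0, 0.7]
gripper_width: 0.499
grasp_force: 0.0
```

Run:
```python
from h import *
go([.494,.159,.05],down(-1.551,-np.pi/4))
```

```text
t 11.13 p [0.496  0.1598 0.0568] q [ 0.51  0.3   1.8  -0.68  1.5   2.27] f [0.  0.  0.7] grip 0.499 0.0
 turn [-0.001  0.001 -0.   ] shift(now axes) [-0.013 -0.029  0.035] shift(after turn) [-0.013 -0.029  0.035] world [-0.013 -0.005 -0.045]
```

>>> send_rows:
  rows:
    - {"x": -0.005,"y": -0.025,"z": 0.035,"wx": 0,"wy": 0,"wz": 0,"hand": 0}
    - {"x": 0,"y": 0,"z": 0,"wx": 0,"wy": 0,"wz": 0,"hand": -0.3}
    - {"x": 0,"y": 0,"z": 0,"wx": 0,"wy": 0,"wz": 0,"hand": -1}
    - {"x": 0,"y": 0,"z": 0,"wx": 0,"wy": 0,"wz": 0,"hand": -1}
    - {"x": 0,"y": 0,"z": 0,"wx": 0,"wy": 0,"wz": 0,"hand": -1}
    - {"x": 0,"y": 0,"z": 0,"wx": 0,"wy": 0,"wz": 0,"hand": -1}
    - {"x": 0,"y": 0,"z": 0,"wx": 0,"wy": 0,"wz": 0,"hand": -1}
    - {"x": 0,"y": 0,"z": 0,"wx": 0,"wy": 0,"wz": 0,"hand": -1}
    - {"x": 0,"y": 0,"z": 0,"wx": 0,"wy": 0,"wz": 0,"hand": -1}
    - {"x": 0,"y": 0,"z": 0,"wx": 0,"wy": 0,"wz": 0,"hand": -1}

```text
time: 11.97
tool_pos: [0.4958, 0.1599, 0.051]
tool_rot: [0.381, 0.924, 0.009, 0.004]
contact_force: [0.4, 5.5, -0.2]
gripper_width: 0.174
grasp_force: 58.6
```

Run:
```python
from h import *
go([.494,.167,.05],down(-1.551,-np.pi/4))
```

```text
t 11.97 p [0.4958 0.1599 0.051 ] q [ 0.51  0.31  1.8  -0.68  1.49  2.28] f [ 0.4  5.5 -0.2] grip 0.174 58.6
 turn [-0.003 -0.001 -0.001] shift(now axes) [-0.011 -0.038 -0.029] shift(after turn) [-0.011 -0.038 -0.029] world [-0.012  0.047 -0.007]
```

>>> send_rows:
  rows:
    - {"x": 0,"y": 0.07,"z": -0.07,"wx": 0,"wy": 0,"wz": 0,"hand": -1}
    - {"x": 0,"y": 0.16,"z": -0.16,"wx": 0,"wy": 0,"wz": 0,"hand": -1}
    - {"x": 0,"y": 0.18,"z": -0.18,"wx": 0,"wy": 0,"wz": 0,"hand": -1}
    - {"x": 0,"y": 0.18,"z": -0.18,"wx": 0,"wy": 0,"wz": 0,"hand": -1}
    - {"x": 0,"y": 0,"z": 0,"wx": 0.15,"wy": 0,"wz": 0,"hand": -1}
    - {"x": 0,"y": 0,"z": 0,"wx": 0.15,"wy": 0,"wz": 0,"hand": -1}
    - {"x": 0,"y": 0,"z": 0,"wx": 0.15,"wy": 0,"wz": 0,"hand": -1}
    - {"x": 0,"y": 0,"z": 0,"wx": 0.15,"wy": 0,"wz": 0,"hand": -1}
    - {"x": 0,"y": 0,"z": 0,"wx": 0.15,"wy": 0,"wz": 0,"hand": -1}
    - {"x": 0,"y": 0,"z": 0,"wx": 0.15,"wy": 0,"wz": 0,"hand": -1}

```text
time: 12.8
tool_pos: [0.4948, 0.1585, 0.177]
tool_rot: [0.037, 0.999, 0.01, 0.001]
contact_force: [-0.1, -0.4, -6.0]
gripper_width: 0.175
grasp_force: 59.0
```

Run:
```python
from h import *
go([.5155,-.016,.19],down(-1.719))
print('bracket',onz('side',(327,214),0),onz('side',(340,214),0),'hose low pts',[np.round(tri(a,b),3) if 0 else tri(a,b) for a,b in(((252,232),(322,212)),((268,235),(318,195)))])
```

```text
t 12.8 p [0.4948 0.1585 0.177 ] q [ 0.21 -0.15  1.9  -0.07  1.4   1.77] f [-0.1 -0.4 -6. ] grip 0.175 59.0
 turn [ 0.094 -0.008  0.214] shift(now axes) [ 0.114  1.169 -0.   ] shift(after turn) [ 0.308  1.131 -0.087] world [ 0.138 -1.164  0.087]
bracket [0.62842108 0.07561035 0.        ] [0.66499157 0.07385017 0.        ] hose low pts [(array([0.61354795, 0.08407381, 0.00149086]), np.float64(0.0028318170036658583)), (array([0.59583506, 0.03153279, 0.08918427]), np.float64(0.004844031008823973))]
```

>>> send_rows:
  rows:
    - {"x": 0,"y": 0,"z": 0,"wx": 0.094,"wy": 0,"wz": 0,"hand": -1}
    - {"x": 0,"y": 0,"z": -0.04,"wx": 0,"wy": 0,"wz": 0.107,"hand": -1}
    - {"x": 0,"y": 0,"z": -0.04,"wx": 0,"wy": 0,"wz": 0.107,"hand": -1}
    - {"x": 0.062,"y": 0.226,"z": 0,"wx": 0,"wy": 0,"wz": 0,"hand": -1}
    - {"x": 0.062,"y": 0.226,"z": 0,"wx": 0,"wy": 0,"wz": 0,"hand": -1}
    - {"x": 0.062,"y": 0.226,"z": 0,"wx": 0,"wy": 0,"wz": 0,"hand": -1}
    - {"x": 0.062,"y": 0.226,"z": 0,"wx": 0,"wy": 0,"wz": 0,"hand": -1}
    - {"x": 0.062,"y": 0.226,"z": 0,"wx": 0,"wy": 0,"wz": 0,"hand": -1}
    - {"x": 0,"y": 0,"z": 0.1,"wx": 0,"wy": 0,"wz": 0,"hand": -1}
    - {"x": 0,"y": 0,"z": 0.1,"wx": 0,"wy": 0,"wz": 0,"hand": -1}

```text
time: 13.63
tool_pos: [0.5161, -0.0184, 0.1594]
tool_rot: [0.003, 0.997, -0.076, 0.0]
contact_force: [-0.7, 0.6, -3.7]
gripper_width: 0.175
grasp_force: 60.3
```

>>> send_rows:
  rows:
    - {"x": 0,"y": 0,"z": 0.18,"wx": 0,"wy": 0,"wz": 0,"hand": -1}
    - {"x": 0,"y": 0,"z": 0.18,"wx": 0,"wy": 0,"wz": 0,"hand": -1}
    - {"x": 0,"y": 0,"z": 0.18,"wx": 0,"wy": 0,"wz": 0,"hand": -1}
    - {"x": 0,"y": 0,"z": 0.1,"wx": 0,"wy": 0,"wz": 0,"hand": -1}
    - {"x": 0,"y": 0,"z": 0.06,"wx": 0,"wy": 0,"wz": 0,"hand": -1}
    - {"x": 0,"y": 0,"z": 0,"wx": 0,"wy": 0,"wz": 0,"hand": -1}
    - {"x": 0,"y": 0,"z": 0,"wx": 0,"wy": 0,"wz": 0,"hand": -1}
    - {"x": 0,"y": 0,"z": 0,"wx": 0,"wy": 0,"wz": 0,"hand": -1}
    - {"x": 0,"y": 0,"z": 0,"wx": 0,"wy": 0,"wz": 0,"hand": -1}
    - {"x": 0,"y": 0,"z": 0,"wx": 0,"wy": 0,"wz": 0,"hand": -1}

```text
time: 14.47
tool_pos: [0.5175, -0.0162, 0.0554]
tool_rot: [0.002, 0.997, -0.074, 0.002]
contact_force: [0.6, -0.1, -2.9]
gripper_width: 0.174
grasp_force: 60.1
```

Run:
```python
from h import *
go([.5155,-.016,.022],down(-1.719))
a=grab_frame('side');cv2.imwrite('pics/s3.png',a)
```

```text
t 14.47 p [ 0.5175 -0.0162  0.0554] q [-0.17 -0.02  2.   -0.    1.16  1.55] f [ 0.6 -0.1 -2.9] grip 0.174 60.1
 turn [ 0.005 -0.004 -0.   ] shift(now axes) [-0.014 -0.     0.222] shift(after turn) [-0.013  0.001  0.222] world [-0.013  0.001 -0.222]
```

>>> send_rows:
  rows:
    - {"x": -0.01,"y": 0,"z": 0.07,"wx": 0,"wy": 0,"wz": 0,"hand": -1}
    - {"x": 0,"y": 0,"z": 0.07,"wx": 0,"wy": 0,"wz": 0,"hand": -1}
    - {"x": 0,"y": 0,"z": 0.04,"wx": 0,"wy": 0,"wz": 0,"hand": -1}
    - {"x": 0,"y": 0,"z": 0.02,"wx": 0,"wy": 0,"wz": 0,"hand": -1}
    - {"x": 0,"y": 0,"z": 0.01,"wx": 0,"wy": 0,"wz": 0,"hand": -1}
    - {"x": 0,"y": 0,"z": 0,"wx": 0,"wy": 0,"wz": 0,"hand": -1}
    - {"x": 0,"y": 0,"z": 0,"wx": 0,"wy": 0,"wz": 0,"hand": -1}
    - {"x": 0,"y": 0,"z": 0,"wx": 0,"wy": 0,"wz": 0,"hand": -1}
    - {"x": 0,"y": 0,"z": 0,"wx": 0,"wy": 0,"wz": 0,"hand": -1}
    - {"x": 0,"y": 0,"z": 0,"wx": 0,"wy": 0,"wz": 0,"hand": -1}

```text
time: 15.35
tool_pos: [0.5152, -0.0159, 0.0227]
tool_rot: [0.002, 0.997, -0.074, 0.001]
contact_force: [0.0, -0.9, -4.9]
gripper_width: 0.176
grasp_force: 60.1
```

>>> send_rows:
  rows:
    - {"x": 0,"y": 0,"z": 0.01,"wx": 0,"wy": 0,"wz": 0,"hand": -1}
    - {"x": 0,"y": 0,"z": 0.01,"wx": 0,"wy": 0,"wz": 0,"hand": -1}
    - {"x": 0,"y": 0,"z": 0,"wx": 0,"wy": 0,"wz": 0,"hand": -1}
    - {"x": 0,"y": 0,"z": 0,"wx": 0,"wy": 0,"wz": 0,"hand": -1}
    - {"x": 0,"y": 0,"z": 0,"wx": 0,"wy": 0,"wz": 0,"hand": -1}
    - {"x": 0,"y": 0,"z": 0,"wx": 0,"wy": 0,"wz": 0,"hand": -1}
    - {"x": 0,"y": 0,"z": 0,"wx": 0,"wy": 0,"wz": 0,"hand": -1}
    - {"x": 0,"y": 0,"z": 0,"wx": 0,"wy": 0,"wz": 0,"hand": -1}
    - {"x": 0,"y": 0,"z": 0,"wx": 0,"wy": 0,"wz": 0,"hand": -1}
    - {"x": 0,"y": 0,"z": 0,"wx": 0,"wy": 0,"wz": 0,"hand": -1}

```text
time: 16.18
tool_pos: [0.5149, -0.0159, 0.0193]
tool_rot: [0.002, 0.997, -0.074, 0.0]
contact_force: [-0.2, -0.3, -4.2]
gripper_width: 0.173
grasp_force: 60.1
```

>>> send_rows:
  rows:
    - {"x": 0,"y": 0,"z": 0.01,"wx": 0,"wy": 0,"wz": 0,"hand": -1}
    - {"x": 0,"y": 0,"z": 0.005,"wx": 0,"wy": 0,"wz": 0,"hand": -1}
    - {"x": 0,"y": 0,"z": 0,"wx": 0,"wy": 0,"wz": 0,"hand": -1}
    - {"x": 0,"y": 0,"z": 0,"wx": 0,"wy": 0,"wz": 0,"hand": -1}
    - {"x": 0,"y": 0,"z": 0,"wx": 0,"wy": 0,"wz": 0,"hand": -1}
    - {"x": 0,"y": 0,"z": 0,"wx": 0,"wy": 0,"wz": 0,"hand": -1}
    - {"x": 0,"y": 0,"z": 0,"wx": 0,"wy": 0,"wz": 0,"hand": -1}
    - {"x": 0,"y": 0,"z": 0,"wx": 0,"wy": 0,"wz": 0,"hand": -1}
    - {"x": 0,"y": 0,"z": 0,"wx": 0,"wy": 0,"wz": 0,"hand": -1}
    - {"x": 0,"y": 0,"z": 0,"wx": 0,"wy": 0,"wz": 0,"hand": -1}

```text
time: 17.02
tool_pos: [0.5152, -0.016, 0.0174]
tool_rot: [0.002, 0.997, -0.074, 0.0]
contact_force: [-2.1, -0.0, 5.3]
gripper_width: 0.174
grasp_force: 60.9
```

Run:
```python
from h import *
go([.5155,-.016,.022],down(-1.719))
b=grab_frame('side');t=grab_frame('top');cv2.imwrite('pics/s4.png',b);cv2.imwrite('pics/t4.png',t)
o=np.hstack([cv2.resize(t[220:320,250:350],(400,400),interpolation=2),cv2.resize(b[160:260,230:330],(400,400),interpolation=2)]);cv2.imwrite('pics/c4.png',o)
```

```text
t 17.02 p [ 0.5152 -0.016   0.0174] q [-0.17  0.03  2.02 -0.    1.09  1.55] f [-2.1 -0.   5.3] grip 0.174 60.9
 turn [ 0.005 -0.001 -0.   ] shift(now axes) [ 0.002 -0.    -0.031] shift(after turn) [ 0.002 -0.    -0.031] world [ 0.002 -0.     0.031]
```

View pics/c4.png

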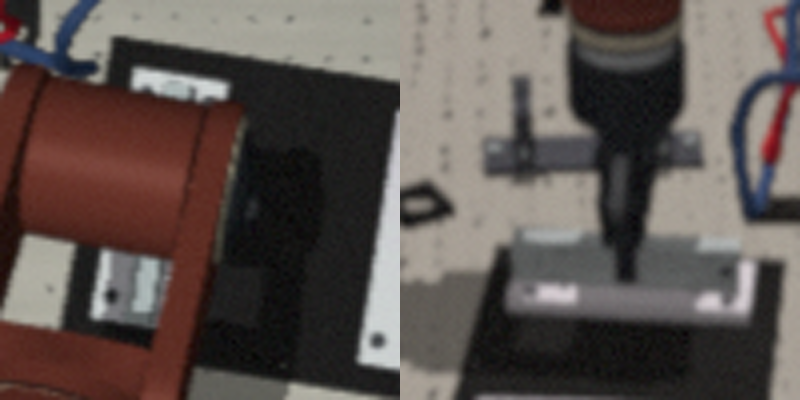

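The side crop shows the bar standing on edge on the left plate (crop (620,255)) and the top crop shows it over the plate's middle. Contact was felt at TCP z≈0.018, so I'll release.

>>> send_rows:
  rows:
    - {"x": 0,"y": 0,"z": -0.005,"wx": 0,"wy": 0,"wz": 0,"hand": -0.4}
    - {"x": 0,"y": 0,"z": 0,"wx": 0,"wy": 0,"wz": 0,"hand": -0.1}
    - {"x": 0,"y": 0,"z": 0,"wx": 0,"wy": 0,"wz": 0,"hand": -0.1}
    - {"x": 0,"y": 0,"z": 0,"wx": 0,"wy": 0,"wz": 0,"hand": -0.1}
    - {"x": 0,"y": 0,"z": -0.05,"wx": 0,"wy": 0,"wz": 0,"hand": -0.1}
    - {"x": 0,"y": 0,"z": -0.15,"wx": 0,"wy": 0,"wz": 0,"hand": -0.1}
    - {"x": 0,"y": 0,"z": -0.15,"wx": 0,"wy": 0,"wz": 0,"hand": -0.1}
    - {"x": 0,"y": 0,"z": -0.1,"wx": 0,"wy": 0,"wz": 0,"hand": -1}
    - {"x": 0,"y": 0,"z": 0,"wx": 0,"wy": 0,"wz": 0,"hand": -1}
    - {"x": 0,"y": 0,"z": 0,"wx": 0,"wy": 0,"wz": 0,"hand": -1}

```text
time: 17.95
tool_pos: [0.5157, -0.0158, 0.0864]
tool_rot: [0.002, 0.997, -0.074, 0.002]
contact_force: [-0.8, 0.0, -0.1]
gripper_width: 0.03
grasp_force: 0.0
```

Run:
```python
from h import *
u=np.array([np.cos(.148),-np.sin(.148)])
go([*(np.array([.5155,-.016])-.06*u),.055],down(-1.719))
cv2.imwrite('pics/s5.png',grab_frame('side'))
```

```text
t 17.95 p [ 0.5157 -0.0158  0.0864] q [-0.17 -0.07  1.99 -0.    1.22  1.55] f [-0.8  0.  -0.1] grip 0.03 0.0
 turn [ 0.005 -0.004 -0.   ] shift(now axes) [-0.402  0.001  0.208] shift(after turn) [-0.401  0.002  0.209] world [-0.397  0.057 -0.209]
```

>>> send_rows:
  rows:
    - {"x": -0.134,"y": 0,"z": 0,"wx": 0,"wy": 0,"wz": 0,"hand": -1}
    - {"x": -0.134,"y": 0,"z": 0,"wx": 0,"wy": 0,"wz": 0,"hand": -1}
    - {"x": -0.134,"y": 0,"z": 0,"wx": 0,"wy": 0,"wz": 0,"hand": -1}
    - {"x": 0,"y": 0,"z": 0.1,"wx": 0,"wy": 0,"wz": 0,"hand": -1}
    - {"x": 0,"y": 0,"z": 0.07,"wx": 0,"wy": 0,"wz": 0,"hand": -1}
    - {"x": 0,"y": 0,"z": 0,"wx": 0,"wy": 0,"wz": 0,"hand": -1}
    - {"x": 0,"y": 0,"z": 0,"wx": 0,"wy": 0,"wz": 0,"hand": -1}
    - {"x": 0,"y": 0,"z": 0,"wx": 0,"wy": 0,"wz": 0,"hand": -1}
    - {"x": 0,"y": 0,"z": 0,"wx": 0,"wy": 0,"wz": 0,"hand": -1}
    - {"x": 0,"y": 0,"z": 0,"wx": 0,"wy": 0,"wz": 0,"hand": -1}

```text
time: 18.83
tool_pos: [0.456, -0.0069, 0.0602]
tool_rot: [0.002, 0.997, -0.074, 0.001]
contact_force: [0.5, 0.2, 0.1]
gripper_width: 0.001
grasp_force: 0.0
```

Run:
```python
from h import *
go([.4562,-.0072,.047],down(-1.719))
b=grab_frame('side');cv2.imwrite('pics/s6.png',b);t=grab_frame('top');cv2.imwrite('pics/t6.png',t)
o=np.hstack([cv2.resize(t[220:320,250:350],(400,400),interpolation=2),cv2.resize(b[180:260,240:320],(400,400),interpolation=2)]);cv2.imwrite('pics/c6.png',o)
```

```text
t 18.83 p [ 0.456  -0.0069  0.0602] q [-0.18 -0.19  2.14 -0.    1.19  1.54] f [0.5 0.2 0.1] grip 0.001 0.0
 turn [ 0.005 -0.002 -0.   ] shift(now axes) [0.002 0.001 0.088] shift(after turn) [0.002 0.001 0.088] world [ 0.002 -0.002 -0.088]
```

View pics/c6.png

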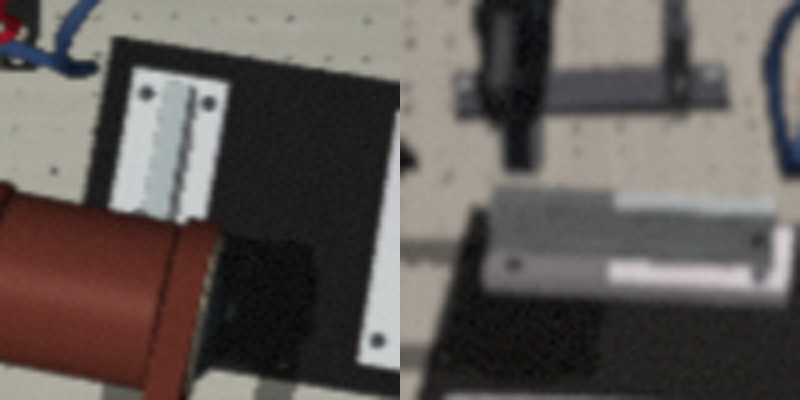

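The bar stands alone on the plate and the shut fingers are above its near end (side crop (520,165)). Now I'll press it gently.

>>> send_rows:
  rows:
    - {"x": 0,"y": 0,"z": 0.025,"wx": 0,"wy": 0,"wz": 0,"hand": -1}
    - {"x": 0,"y": 0,"z": 0.025,"wx": 0,"wy": 0,"wz": 0,"hand": -1}
    - {"x": 0,"y": 0,"z": 0.01,"wx": 0,"wy": 0,"wz": 0,"hand": -1}
    - {"x": 0,"y": 0,"z": 0.01,"wx": 0,"wy": 0,"wz": 0,"hand": -1}
    - {"x": 0,"y": 0,"z": 0.01,"wx": 0,"wy": 0,"wz": 0,"hand": -1}
    - {"x": 0,"y": 0,"z": 0.01,"wx": 0,"wy": 0,"wz": 0,"hand": -1}
    - {"x": 0,"y": 0,"z": 0.01,"wx": 0,"wy": 0,"wz": 0,"hand": -1}
    - {"x": 0,"y": 0,"z": 0,"wx": 0,"wy": 0,"wz": 0,"hand": -1}
    - {"x": 0,"y": 0,"z": 0,"wx": 0,"wy": 0,"wz": 0,"hand": -1}
    - {"x": 0,"y": 0,"z": 0,"wx": 0,"wy": 0,"wz": 0,"hand": -1}

```text
time: 19.77
tool_pos: [0.4552, -0.0068, 0.047]
tool_rot: [0.002, 0.997, -0.074, -0.001]
contact_force: [-9.1, 1.1, 17.1]
gripper_width: 0.005
grasp_force: 8.6
```

Run:
```python
from h import *
go([.4562,-.0072,.047],down(-1.719))
b=grab_frame('side');cv2.imwrite('pics/s7.png',b)
s,p,R=state(); print(p,s['contact_force'])
```

```text
t 19.77 p [ 0.4552 -0.0068  0.047 ] q [-0.18 -0.17  2.15 -0.    1.16  1.54] f [-9.1  1.1 17.1] grip 0.005 8.6
 turn [ 0.005  0.002 -0.   ] shift(now axes) [ 0.007  0.001 -0.   ] shift(after turn) [ 0.007  0.001 -0.   ] world [ 0.007 -0.002  0.   ]
[ 0.45518571 -0.00684357  0.04697719] [-8.71668739  1.07165125 16.29198907]
```

Run:
```python
from h import *
g=lambda f:cv2.cvtColor(cv2.imread(f'pics/{f}.png'),6).astype(np.float32)
a,b,c=g('s5'),g('s6'),g('s7')
for nm,(x0,x1,y0,y1) in {'far end':(298,316,212,226),'mid':(280,298,212,226),'near end':(256,268,212,226),'plate low edge':(290,318,234,244)}.items():
    tpl=b[y0:y1,x0:x1]
    r=[]
    for im in(a,c):
        P=cv2.resize(im,None,fx=10,fy=10,interpolation=2); T=cv2.resize(tpl,None,fx=10,fy=10,interpolation=2)
        m=cv2.matchTemplate(P[(y0-4)*10:(y1+4)*10,(x0-4)*10:(x1+4)*10],T,5); l=cv2.minMaxLoc(m); r.append(((l[3][0]-40)/10,(l[3][1]-40)/10,round(l[1],3)))
    print(nm,r, 'mean col shift rows:',[np.round(im[y0:y1,x0:x1].mean(1),0)[:12].tolist() for im in(b,c)] if nm=='far end' else '')
```

```text
far end [(0.3, -0.2, 0.82), (-0.1, 0.0, 0.998)] mean col shift rows: [[157.0, 155.0, 157.0, 159.0, 160.0, 161.0, 163.0, 168.0, 171.0, 165.0, 140.0, 108.0], [157.0, 156.0, 157.0, 160.0, 160.0, 161.0, 163.0, 168.0, 171.0, 166.0, 141.0, 108.0]]
mid [(-1.1, -3.1, 0.945), (0.0, 0.0, 0.998)] mean col shift rows: 
near end [(-1.1, -0.9, 0.516), (-0.3, 2.8, 0.779)] mean col shift rows: 
plate low edge [(0.2, 0.7, 0.91), (0.0, 0.0, 0.999)] mean col shift rows:
```

No shift at the far end under about 17 N (0.0 px, correlation 0.998), so the bar sits firm. Next I'll press the far end.

>>> send_rows:
  rows:
    - {"x": 0,"y": 0,"z": -0.1,"wx": 0,"wy": 0,"wz": 0,"hand": -1}
    - {"x": 0,"y": 0,"z": -0.02,"wx": 0,"wy": 0,"wz": 0,"hand": -1}
    - {"x": 0.2,"y": 0,"z": 0,"wx": 0,"wy": 0,"wz": 0,"hand": -1}
    - {"x": 0.2,"y": 0,"z": 0,"wx": 0,"wy": 0,"wz": 0,"hand": -1}
    - {"x": 0.2,"y": 0,"z": 0,"wx": 0,"wy": 0,"wz": 0,"hand": -1}
    - {"x": 0.2,"y": 0,"z": 0,"wx": 0,"wy": 0,"wz": 0,"hand": -1}
    - {"x": 0,"y": 0,"z": 0,"wx": 0,"wy": 0,"wz": 0,"hand": -1}
    - {"x": 0,"y": 0,"z": 0,"wx": 0,"wy": 0,"wz": 0,"hand": -1}
    - {"x": 0,"y": 0,"z": 0,"wx": 0,"wy": 0,"wz": 0,"hand": -1}
    - {"x": 0,"y": 0,"z": 0,"wx": 0,"wy": 0,"wz": 0,"hand": -1}

```text
time: 20.65
tool_pos: [0.5727, -0.0243, 0.0622]
tool_rot: [0.002, 0.997, -0.074, -0.0]
contact_force: [0.3, -0.3, -0.3]
gripper_width: -0.001
grasp_force: 0.0
```

Run:
```python
from h import *
u=np.array([np.cos(.148),-np.sin(.148)])
go([*(np.array([.5155,-.016])+.06*u),.0445],down(-1.719))
b=grab_frame('side');cv2.imwrite('pics/s8.png',b)
```

```text
t 20.65 p [ 0.5727 -0.0243  0.0622] q [-0.17  0.1   1.86 -0.    1.18  1.55] f [ 0.3 -0.3 -0.3] grip -0.001 0.0
 turn [ 0.005  0.001 -0.   ] shift(now axes) [0.015 0.001 0.118] shift(after turn) [0.015 0.002 0.118] world [ 0.014 -0.004 -0.118]
```

>>> send_rows:
  rows:
    - {"x": 0,"y": 0,"z": 0.035,"wx": 0,"wy": 0,"wz": 0,"hand": -1}
    - {"x": 0,"y": 0,"z": 0.03,"wx": 0,"wy": 0,"wz": 0,"hand": -1}
    - {"x": 0,"y": 0,"z": 0.015,"wx": 0,"wy": 0,"wz": 0,"hand": -1}
    - {"x": 0,"y": 0,"z": 0.01,"wx": 0,"wy": 0,"wz": 0,"hand": -1}
    - {"x": 0,"y": 0,"z": 0.01,"wx": 0,"wy": 0,"wz": 0,"hand": -1}
    - {"x": 0,"y": 0,"z": 0.01,"wx": 0,"wy": 0,"wz": 0,"hand": -1}
    - {"x": 0,"y": 0,"z": 0.01,"wx": 0,"wy": 0,"wz": 0,"hand": -1}
    - {"x": 0,"y": 0,"z": 0,"wx": 0,"wy": 0,"wz": 0,"hand": -1}
    - {"x": 0,"y": 0,"z": 0,"wx": 0,"wy": 0,"wz": 0,"hand": -1}
    - {"x": 0,"y": 0,"z": 0,"wx": 0,"wy": 0,"wz": 0,"hand": -1}

```text
time: 21.53
tool_pos: [0.5739, -0.0246, 0.0469]
tool_rot: [0.002, 0.997, -0.074, -0.001]
contact_force: [-8.5, 2.1, 12.5]
gripper_width: -0.001
grasp_force: 6.5
```

Run:
```python
from h import *
cv2.imwrite('pics/s9.png',grab_frame('side'))
go([.5155,-.016,.09],down(-1.719))
g=lambda f:cv2.cvtColor(cv2.imread(f'pics/{f}.png'),6).astype(np.float32)
b,c=g('s8'),g('s9')
for nm,(x0,x1,y0,y1) in {'near':(254,276,212,226),'near corner':(254,264,212,238),'mid':(276,290,212,226)}.items():
    P=cv2.resize(c,None,fx=10,fy=10,interpolation=2); T=cv2.resize(b[y0:y1,x0:x1],None,fx=10,fy=10,interpolation=2)
    l=cv2.minMaxLoc(cv2.matchTemplate(P[(y0-4)*10:(y1+4)*10,(x0-4)*10:(x1+4)*10],T,5)); print(nm,(l[3][0]-40)/10,(l[3][1]-40)/10,round(l[1],3))
```

```text
t 21.58 p [ 0.5739 -0.0246  0.047 ] q [-0.17  0.12  1.87 -0.    1.15  1.55] f [-8.1  1.4 13.6] grip -0.004 6.5
 turn [ 0.005  0.001 -0.   ] shift(now axes) [-0.394  0.002 -0.286] shift(after turn) [-0.393  0.001 -0.287] world [-0.389  0.057  0.287]
near 0.0 0.0 0.998
near corner 0.0 0.0 0.998
mid 1.6 0.0 0.996
```

Both ends are firm, and both tops read z=0.047, so the left plate is flat and the right one is bowed. Next I'll take the bar again.

>>> send_rows:
  rows:
    - {"x": 0,"y": 0,"z": -0.15,"wx": 0,"wy": 0,"wz": 0,"hand": -1}
    - {"x": 0,"y": 0,"z": -0.18,"wx": 0,"wy": 0,"wz": 0,"hand": -1}
    - {"x": -0.131,"y": 0,"z": 0,"wx": 0,"wy": 0,"wz": 0,"hand": 0}
    - {"x": -0.131,"y": 0,"z": 0,"wx": 0,"wy": 0,"wz": 0,"hand": 0}
    - {"x": -0.131,"y": 0,"z": 0,"wx": 0,"wy": 0,"wz": 0,"hand": 0}
    - {"x": 0,"y": 0,"z": 0,"wx": 0,"wy": 0,"wz": 0,"hand": 0}
    - {"x": 0,"y": 0,"z": 0,"wx": 0,"wy": 0,"wz": 0,"hand": 0}
    - {"x": 0,"y": 0,"z": 0,"wx": 0,"wy": 0,"wz": 0,"hand": 0}
    - {"x": 0,"y": 0,"z": 0,"wx": 0,"wy": 0,"wz": 0,"hand": 0}
    - {"x": 0,"y": 0,"z": 0,"wx": 0,"wy": 0,"wz": 0,"hand": 0}

```text
time: 22.42
tool_pos: [0.5164, -0.0159, 0.0944]
tool_rot: [0.002, 0.997, -0.074, 0.0]
contact_force: [-0.5, -0.7, -0.0]
gripper_width: 0.501
grasp_force: 0.0
```

Run:
```python
from h import *
go([.5155,-.016,.021],down(-1.719))
```

```text
t 22.42 p [ 0.5164 -0.0159  0.0944] q [-0.17 -0.08  1.98 -0.    1.24  1.55] f [-0.5 -0.7 -0. ] grip 0.501 0.0
 turn [ 0.005 -0.002 -0.001] shift(now axes) [-0.006 -0.     0.49 ] shift(after turn) [-0.006  0.002  0.49 ] world [-0.006 -0.001 -0.49 ]
```

>>> send_rows:
  rows:
    - {"x": 0,"y": 0,"z": 0.12,"wx": 0,"wy": 0,"wz": 0,"hand": 0}
    - {"x": 0,"y": 0,"z": 0.15,"wx": 0,"wy": 0,"wz": 0,"hand": 0}
    - {"x": 0,"y": 0,"z": 0.12,"wx": 0,"wy": 0,"wz": 0,"hand": 0}
    - {"x": 0,"y": 0,"z": 0.08,"wx": 0,"wy": 0,"wz": 0,"hand": 0}
    - {"x": 0,"y": 0,"z": 0.02,"wx": 0,"wy": 0,"wz": 0,"hand": 0}
    - {"x": 0,"y": 0,"z": 0,"wx": 0,"wy": 0,"wz": 0,"hand": -0.4}
    - {"x": 0,"y": 0,"z": 0,"wx": 0,"wy": 0,"wz": 0,"hand": -1}
    - {"x": 0,"y": 0,"z": 0,"wx": 0,"wy": 0,"wz": 0,"hand": -1}
    - {"x": 0,"y": 0,"z": 0,"wx": 0,"wy": 0,"wz": 0,"hand": -1}
    - {"x": 0,"y": 0,"z": 0,"wx": 0,"wy": 0,"wz": 0,"hand": -1}

```text
time: 23.25
tool_pos: [0.5166, -0.0162, 0.0219]
tool_rot: [0.002, 0.997, -0.074, 0.001]
contact_force: [0.6, -1.1, 0.0]
gripper_width: 0.171
grasp_force: 58.9
```

Run:
```python
from h import *
go([.494,.163,.19],down(-1.551))
```

```text
t 23.25 p [ 0.5166 -0.0162  0.0219] q [-0.17  0.03  2.02 -0.    1.09  1.55] f [ 0.6 -1.1  0. ] grip 0.171 58.9
 turn [ 0.005 -0.004 -0.214] shift(now axes) [-0.322 -1.155 -1.126] shift(after turn) [-0.127 -1.197 -1.121] world [-0.151  1.195  1.121]
```

>>> send_rows:
  rows:
    - {"x": 0,"y": 0,"z": -0.12,"wx": 0,"wy": 0,"wz": 0,"hand": -1}
    - {"x": 0,"y": 0,"z": -0.25,"wx": 0,"wy": 0,"wz": 0,"hand": -1}
    - {"x": 0,"y": 0,"z": -0.25,"wx": 0,"wy": 0,"wz": 0,"hand": -1}
    - {"x": 0,"y": 0,"z": -0.25,"wx": 0,"wy": 0,"wz": -0.107,"hand": -1}
    - {"x": 0,"y": 0,"z": -0.25,"wx": 0,"wy": 0,"wz": -0.107,"hand": -1}
    - {"x": -0.025,"y": -0.24,"z": 0,"wx": 0,"wy": 0,"wz": 0,"hand": -1}
    - {"x": -0.025,"y": -0.24,"z": 0,"wx": 0,"wy": 0,"wz": 0,"hand": -1}
    - {"x": -0.025,"y": -0.24,"z": 0,"wx": 0,"wy": 0,"wz": 0,"hand": -1}
    - {"x": -0.025,"y": -0.24,"z": 0,"wx": 0,"wy": 0,"wz": 0,"hand": -1}
    - {"x": -0.025,"y": -0.24,"z": 0,"wx": 0,"wy": 0,"wz": 0,"hand": -1}

```text
time: 24.08
tool_pos: [0.4922, 0.1657, 0.1876]
tool_rot: [0.002, 1.0, 0.01, -0.0]
contact_force: [0.9, 0.1, -3.2]
gripper_width: 0.173
grasp_force: 59.3
```

>>> send_rows:
  rows:
    - {"x": 0,"y": 0,"z": 0,"wx": -0.143,"wy": 0,"wz": 0,"hand": -1}
    - {"x": 0,"y": 0,"z": 0,"wx": -0.143,"wy": 0,"wz": 0,"hand": -1}
    - {"x": 0,"y": 0,"z": 0,"wx": -0.143,"wy": 0,"wz": 0,"hand": -1}
    - {"x": 0,"y": 0,"z": 0,"wx": -0.143,"wy": 0,"wz": 0,"hand": -1}
    - {"x": 0,"y": 0,"z": 0,"wx": -0.143,"wy": 0,"wz": 0,"hand": -1}
    - {"x": 0,"y": 0,"z": 0,"wx": -0.143,"wy": 0,"wz": 0,"hand": -1}
    - {"x": 0,"y": 0,"z": 0,"wx": -0.142,"wy": 0,"wz": 0,"hand": -1}
    - {"x": 0,"y": 0,"z": 0,"wx": 0,"wy": 0,"wz": 0,"hand": -1}
    - {"x": 0,"y": 0,"z": 0,"wx": 0,"wy": 0,"wz": 0,"hand": -1}
    - {"x": 0,"y": 0,"z": 0,"wx": 0,"wy": 0,"wz": 0,"hand": -1}

```text
time: 24.92
tool_pos: [0.4933, 0.1642, 0.188]
tool_rot: [0.383, 0.924, 0.009, 0.004]
contact_force: [0.5, -0.4, -2.8]
gripper_width: 0.172
grasp_force: 59.9
```

Run:
```python
from h import *
go([.494,.1606,.068],down(-1.551,-np.pi/4))
```

```text
t 24.92 p [0.4933 0.1642 0.188 ] q [ 0.51  0.12  1.76 -0.68  1.68  2.14] f [ 0.5 -0.4 -2.8] grip 0.172 59.9
 turn [ 0.002  0.    -0.   ] shift(now axes) [ 0.004 -0.549  0.582] shift(after turn) [ 0.004 -0.548  0.583] world [ 0.004 -0.024 -0.8  ]
```

>>> send_rows:
  rows:
    - {"x": 0,"y": -0.11,"z": 0.117,"wx": 0,"wy": 0,"wz": 0,"hand": -1}
    - {"x": 0,"y": -0.11,"z": 0.117,"wx": 0,"wy": 0,"wz": 0,"hand": -1}
    - {"x": 0,"y": -0.11,"z": 0.117,"wx": 0,"wy": 0,"wz": 0,"hand": -1}
    - {"x": 0,"y": -0.11,"z": 0.117,"wx": 0,"wy": 0,"wz": 0,"hand": -1}
    - {"x": 0,"y": -0.11,"z": 0.117,"wx": 0,"wy": 0,"wz": 0,"hand": -1}
    - {"x": 0,"y": -0.02,"z": 0.02,"wx": 0,"wy": 0,"wz": 0,"hand": -1}
    - {"x": 0,"y": -0.015,"z": 0.015,"wx": 0,"wy": 0,"wz": 0,"hand": -1}
    - {"x": 0,"y": -0.01,"z": 0.01,"wx": 0,"wy": 0,"wz": 0,"hand": -1}
    - {"x": 0,"y": 0,"z": 0,"wx": 0,"wy": 0,"wz": 0,"hand": -1}
    - {"x": 0,"y": 0,"z": 0,"wx": 0,"wy": 0,"wz": 0,"hand": -1}

```text
time: 25.75
tool_pos: [0.4946, 0.1605, 0.0599]
tool_rot: [0.384, 0.923, 0.008, 0.005]
contact_force: [-0.0, -0.7, -2.7]
gripper_width: 0.173
grasp_force: 59.9
```

Run:
```python
from h import *
go([.494,.1606,.0535],down(-1.551,-np.pi/4))
```

```text
t 25.75 p [0.4946 0.1605 0.0599] q [ 0.51  0.29  1.8  -0.68  1.5   2.27] f [-0.  -0.7 -2.7] grip 0.173 59.9
 turn [ 0.003 -0.002 -0.003] shift(now axes) [-0.004 -0.031  0.03 ] shift(after turn) [-0.004 -0.031  0.03 ] world [-0.004  0.    -0.043]
```

>>> send_rows:
  rows:
    - {"x": 0,"y": -0.01,"z": 0.01,"wx": 0,"wy": 0,"wz": 0,"hand": -1}
    - {"x": 0,"y": -0.01,"z": 0.01,"wx": 0,"wy": 0,"wz": 0,"hand": -1}
    - {"x": 0,"y": -0.01,"z": 0.01,"wx": 0,"wy": 0,"wz": 0,"hand": -1}
    - {"x": 0,"y": -0.01,"z": 0.01,"wx": 0,"wy": 0,"wz": 0,"hand": -1}
    - {"x": 0,"y": 0,"z": 0,"wx": 0,"wy": 0,"wz": 0,"hand": -1}
    - {"x": 0,"y": 0,"z": 0,"wx": 0,"wy": 0,"wz": 0,"hand": -1}
    - {"x": 0,"y": 0,"z": 0,"wx": 0,"wy": 0,"wz": 0,"hand": -1}
    - {"x": 0,"y": 0,"z": 0,"wx": 0,"wy": 0,"wz": 0,"hand": -1}
    - {"x": 0,"y": 0,"z": 0,"wx": 0,"wy": 0,"wz": 0,"hand": -1}
    - {"x": 0,"y": 0,"z": 0,"wx": 0,"wy": 0,"wz": 0,"hand": -1}

```text
time: 26.58
tool_pos: [0.4953, 0.1616, 0.0552]
tool_rot: [0.386, 0.923, 0.007, 0.006]
contact_force: [-6.3, 7.7, 15.8]
gripper_width: 0.173
grasp_force: 62.1
```

>>> send_rows:
  rows:
    - {"x": 0,"y": 0.01,"z": -0.01,"wx": 0,"wy": 0,"wz": 0,"hand": -1}
    - {"x": 0,"y": 0,"z": 0,"wx": 0,"wy": 0,"wz": 0,"hand": -0.4}
    - {"x": 0,"y": 0,"z": 0,"wx": 0,"wy": 0,"wz": 0,"hand": 0}
    - {"x": 0,"y": 0,"z": 0,"wx": 0,"wy": 0,"wz": 0,"hand": 0}
    - {"x": 0,"y": 0,"z": 0,"wx": 0,"wy": 0,"wz": 0,"hand": 0}
    - {"x": 0,"y": 0,"z": -0.05,"wx": 0,"wy": 0,"wz": 0,"hand": 0}
    - {"x": 0,"y": 0,"z": -0.1,"wx": 0,"wy": 0,"wz": 0,"hand": 0}
    - {"x": 0,"y": 0,"z": -0.2,"wx": 0,"wy": 0,"wz": 0,"hand": 0}
    - {"x": 0,"y": 0,"z": -0.25,"wx": 0,"wy": 0,"wz": 0,"hand": 0}
    - {"x": 0,"y": 0,"z": -0.25,"wx": 0,"wy": 0,"wz": 0,"hand": 0}

```text
time: 27.42
tool_pos: [0.4912, 0.2517, 0.143]
tool_rot: [0.385, 0.923, 0.009, 0.003]
contact_force: [0.8, 0.6, -1.0]
gripper_width: 0.499
grasp_force: 0.0
```

Run:
```python
from h import *
go([.491,-.184,.12],down(-1.719))
a=grab_frame('top');b=grab_frame('side');cv2.imwrite('pics/t10.png',a);cv2.imwrite('pics/s10.png',b)
o=np.hstack([cv2.resize(a[230:330,160:260],(400,400),interpolation=2),cv2.resize(b[140:240,230:330],(400,400),interpolation=2)]);cv2.imwrite('pics/c10.png',o)
```

```text
t 27.42 p [0.4912 0.2517 0.143 ] q [ 0.63  0.29  1.64 -0.63  1.7   2.26] f [ 0.8  0.6 -1. ] grip 0.499 0.0
 turn [ 1.003 -0.083  0.202] shift(now axes) [-0.056  1.935  2.171] shift(after turn) [0.428 2.873 0.153] world [-1.000e-03 -2.905e+00 -1.530e-01]
```

View pics/c10.png

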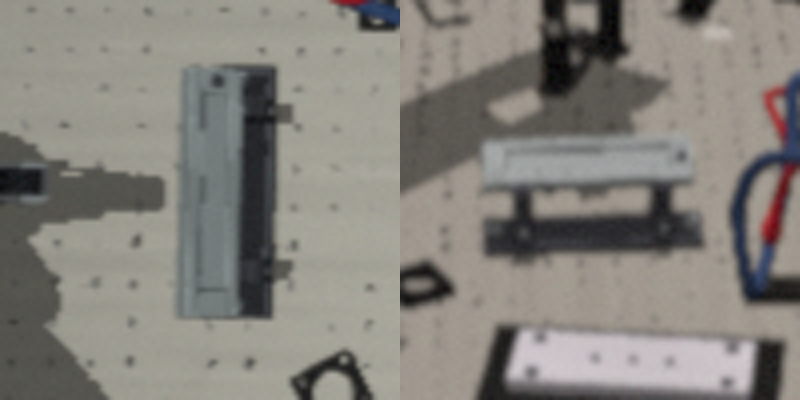

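The bar again leans in the vee (crops (212,190) and (588,162)), the same as before. Now I'll go to the bowed right plate.

>>> send_rows:
  rows:
    - {"x": 0,"y": 0,"z": 0,"wx": 0.143,"wy": 0,"wz": 0,"hand": 0}
    - {"x": 0,"y": 0,"z": 0,"wx": 0.143,"wy": 0,"wz": 0,"hand": 0}
    - {"x": 0,"y": 0,"z": 0,"wx": 0.143,"wy": 0,"wz": 0,"hand": 0}
    - {"x": 0,"y": 0,"z": 0,"wx": 0.143,"wy": 0,"wz": 0,"hand": 0}
    - {"x": 0,"y": 0,"z": 0,"wx": 0.143,"wy": 0,"wz": 0,"hand": 0}
    - {"x": 0,"y": 0,"z": 0,"wx": 0.143,"wy": 0,"wz": 0,"hand": 1}
    - {"x": 0,"y": 0,"z": 0,"wx": 0.143,"wy": 0,"wz": 0,"hand": 1}
    - {"x": 0,"y": 0,"z": -0.1,"wx": 0,"wy": 0,"wz": 0.107,"hand": 1}
    - {"x": 0,"y": 0,"z": -0.1,"wx": 0,"wy": 0,"wz": 0.107,"hand": 1}
    - {"x": 0,"y": 0,"z": -0.15,"wx": 0,"wy": 0,"wz": 0,"hand": 1}

```text
time: 28.35
tool_pos: [0.4903, 0.2496, 0.1929]
tool_rot: [0.002, 0.997, -0.076, -0.002]
contact_force: [0.6, -0.3, -0.4]
gripper_width: 1.002
grasp_force: 0.0
```

>>> send_rows:
  rows:
    - {"x": 0.039,"y": 0.26,"z": 0,"wx": 0,"wy": 0,"wz": 0,"hand": 1}
    - {"x": 0.039,"y": 0.26,"z": 0,"wx": 0,"wy": 0,"wz": 0,"hand": 1}
    - {"x": 0.039,"y": 0.26,"z": 0,"wx": 0,"wy": 0,"wz": 0,"hand": 1}
    - {"x": 0.039,"y": 0.26,"z": 0,"wx": 0,"wy": 0,"wz": 0,"hand": 1}
    - {"x": 0.039,"y": 0.26,"z": 0,"wx": 0,"wy": 0,"wz": 0,"hand": 1}
    - {"x": 0.039,"y": 0.26,"z": 0,"wx": 0,"wy": 0,"wz": 0,"hand": 1}
    - {"x": 0.039,"y": 0.26,"z": 0,"wx": 0,"wy": 0,"wz": 0,"hand": 1}
    - {"x": 0.039,"y": 0.26,"z": 0,"wx": 0,"wy": 0,"wz": 0,"hand": 1}
    - {"x": 0.039,"y": 0.26,"z": 0,"wx": 0,"wy": 0,"wz": 0,"hand": 1}
    - {"x": 0.039,"y": 0.26,"z": 0,"wx": 0,"wy": 0,"wz": 0,"hand": 1}

```text
time: 29.18
tool_pos: [0.4913, -0.1454, 0.1957]
tool_rot: [0.002, 0.997, -0.074, 0.0]
contact_force: [0.7, 0.8, -0.1]
gripper_width: 0.999
grasp_force: 0.0
```

>>> send_rows:
  rows:
    - {"x": 0.039,"y": 0.26,"z": 0,"wx": 0,"wy": 0,"wz": 0,"hand": 1}
    - {"x": 0,"y": 0,"z": 0.2,"wx": 0,"wy": 0,"wz": 0,"hand": 1}
    - {"x": 0,"y": 0,"z": 0.2,"wx": 0,"wy": 0,"wz": 0,"hand": 1}
    - {"x": 0,"y": 0,"z": 0.2,"wx": 0,"wy": 0,"wz": 0,"hand": 1}
    - {"x": 0,"y": 0,"z": 0.15,"wx": 0,"wy": 0,"wz": 0,"hand": 1}
    - {"x": 0,"y": 0,"z": 0,"wx": 0,"wy": 0,"wz": 0,"hand": 1}
    - {"x": 0,"y": 0,"z": 0,"wx": 0,"wy": 0,"wz": 0,"hand": 1}
    - {"x": 0,"y": 0,"z": 0,"wx": 0,"wy": 0,"wz": 0,"hand": 1}
    - {"x": 0,"y": 0,"z": 0,"wx": 0,"wy": 0,"wz": 0,"hand": 1}
    - {"x": 0,"y": 0,"z": 0,"wx": 0,"wy": 0,"wz": 0,"hand": 1}

```text
time: 30.02
tool_pos: [0.4933, -0.1841, 0.0853]
tool_rot: [0.002, 0.997, -0.074, 0.002]
contact_force: [0.1, 0.3, 0.2]
gripper_width: 1.005
grasp_force: 0.0
```

Run:
```python
from h import *
go([.491,-.184,.006],down(-1.719))
```

```text
t 30.02 p [ 0.4933 -0.1841  0.0853] q [-0.5  -0.05  1.97 -0.    1.22  1.22] f [0.1 0.3 0.2] grip 1.005 0.0
 turn [ 0.006 -0.005  0.   ] shift(now axes) [-0.017 -0.001  0.529] shift(after turn) [-0.015  0.002  0.529] world [-0.015  0.001 -0.529]
```

>>> send_rows:
  rows:
    - {"x": -0.015,"y": 0,"z": 0.12,"wx": 0,"wy": 0,"wz": 0,"hand": 1}
    - {"x": 0,"y": 0,"z": 0.15,"wx": 0,"wy": 0,"wz": 0,"hand": 1}
    - {"x": 0,"y": 0,"z": 0.15,"wx": 0,"wy": 0,"wz": 0,"hand": 1}
    - {"x": 0,"y": 0,"z": 0.09,"wx": 0,"wy": 0,"wz": 0,"hand": 1}
    - {"x": 0,"y": 0,"z": 0.025,"wx": 0,"wy": 0,"wz": 0,"hand": 1}
    - {"x": 0,"y": 0,"z": 0,"wx": 0,"wy": 0,"wz": 0,"hand": 0.6}
    - {"x": 0,"y": 0,"z": 0,"wx": 0,"wy": 0,"wz": 0,"hand": -1}
    - {"x": 0,"y": 0,"z": 0,"wx": 0,"wy": 0,"wz": 0,"hand": -1}
    - {"x": 0,"y": 0,"z": 0,"wx": 0,"wy": 0,"wz": 0,"hand": -1}
    - {"x": 0,"y": 0,"z": 0,"wx": 0,"wy": 0,"wz": 0,"hand": -1}

```text
time: 30.85
tool_pos: [0.4914, -0.1843, 0.005]
tool_rot: [0.002, 0.997, -0.074, 0.002]
contact_force: [-1.0, 0.7, 6.2]
gripper_width: 0.674
grasp_force: 65.2
```

Run:
```python
from h import *
go([.491,-.184,.006],down(-1.719))
```

```text
t 30.85 p [ 0.4914 -0.1843  0.005 ] q [-0.5   0.07  2.   -0.    1.06  1.22] f [-1.   0.7  6.2] grip 0.674 65.2
 turn [ 0.006 -0.006 -0.   ] shift(now axes) [-0.003 -0.001 -0.007] shift(after turn) [-0.003 -0.001 -0.007] world [-0.003  0.002  0.007]
```

>>> send_rows:
  rows:
    - {"x": 0,"y": 0,"z": -0.08,"wx": 0,"wy": 0,"wz": 0,"hand": -1}
    - {"x": 0,"y": 0,"z": -0.15,"wx": 0,"wy": 0,"wz": 0,"hand": -1}
    - {"x": 0,"y": 0,"z": -0.2,"wx": 0,"wy": 0,"wz": 0,"hand": -1}
    - {"x": 0,"y": 0,"z": -0.2,"wx": 0,"wy": 0,"wz": 0,"hand": -1}
    - {"x": 0,"y": 0,"z": -0.15,"wx": 0,"wy": 0,"wz": 0.13,"hand": -1}
    - {"x": 0,"y": 0,"z": 0,"wx": 0,"wy": 0,"wz": 0.13,"hand": -1}
    - {"x": 0,"y": 0,"z": 0,"wx": 0,"wy": 0,"wz": 0.13,"hand": -1}
    - {"x": 0,"y": 0,"z": 0,"wx": 0,"wy": 0,"wz": 0.13,"hand": -1}
    - {"x": 0,"y": 0,"z": 0,"wx": 0,"wy": 0,"wz": 0.13,"hand": -1}
    - {"x": 0,"y": 0,"z": 0,"wx": 0,"wy": 0,"wz": 0,"hand": -1}

```text
time: 31.68
tool_pos: [0.489, -0.1828, 0.1198]
tool_rot: [0.001, 0.946, -0.324, 0.0]
contact_force: [0.2, 0.6, -2.0]
gripper_width: 0.677
grasp_force: 65.2
```

Run:
```python
from h import *
go([.4637,-.421,.12],down(-2.231))
print('dropper foot', onz('side',(321,379),0.0),'top mid',onz('top',(495,252),.09), 'tri cap',tri((491,253),(322,342)))
# tray outer corners per view (original pictures), triangulated rim corners
I={n:cv2.imread(f'pics/{n}0.png').astype(int) for n in('top','side')}
P={}
for n,(x0,y0,x1,y1) in(('top',(396,238,500,348)),('side',(205,298,330,384))):
    i=I[n][y0:y1,x0:x1];k=((i[...,0]-i[...,2]>-3)&(i.max(2)<140)).astype(np.uint8)*255
    k=cv2.morphologyEx(k,cv2.MORPH_OPEN,np.ones((5,5)));c,m,a=quad(k,(x0,y0))
    P[n]={d:c[np.argmax(f(c))] for d,f in(('l',lambda c:-c[:,0]),('r',lambda c:c[:,0]),('u',lambda c:-c[:,1]),('d',lambda c:c[:,1]))}
    print(n,P[n],[np.round(onz(n,q,.022),3) for q in P[n].values()])
b=cv2.imwrite('pics/t11.png',grab_frame('top')); cv2.imwrite('pics/s11.png',grab_frame('side'))
```

```text
t 31.68 p [ 0.489  -0.1828  0.1198] q [-0.5  -0.1   1.95 -0.    1.29  1.73] f [ 0.2  0.6 -2. ] grip 0.677 65.2
 turn [ 0.003 -0.002 -0.001] shift(now axes) [0.841 1.358 0.003] shift(after turn) [ 8.400e-01  1.358e+00 -1.000e-03] world [-1.690e-01 -1.588e+00  1.000e-03]
dropper foot [ 0.56421508 -0.52805672  0.        ] top mid [ 0.56039803 -0.50974368  0.09      ] tri cap (array([ 0.5627636 , -0.50438405,  0.07832365]), np.float64(0.007422934367142478))
top {'l': array([406, 306]), 'r': array([494, 279]), 'u': array([453, 246]), 'd': array([442, 341])} [array([ 0.429, -0.309,  0.022]), array([ 0.499, -0.529,  0.022]), array([ 0.581, -0.429,  0.022]), array([ 0.345, -0.396,  0.022])]
side {'l': array([212, 335]), 'r': array([318, 338]), 'u': array([251, 304]), 'd': array([287, 379])} [array([ 0.343, -0.414,  0.022]), array([ 0.565, -0.435,  0.022]), array([ 0.423, -0.32 ,  0.022]), array([ 0.496, -0.544,  0.022])]
```

>>> send_rows:
  rows:
    - {"x": 0.1345,"y": 0.226,"z": 0,"wx": 0,"wy": 0,"wz": 0,"hand": -1}
    - {"x": 0.1345,"y": 0.226,"z": 0,"wx": 0,"wy": 0,"wz": 0,"hand": -1}
    - {"x": 0.1345,"y": 0.226,"z": 0,"wx": 0,"wy": 0,"wz": 0,"hand": -1}
    - {"x": 0.1345,"y": 0.226,"z": 0,"wx": 0,"wy": 0,"wz": 0,"hand": -1}
    - {"x": 0.1345,"y": 0.226,"z": 0,"wx": 0,"wy": 0,"wz": 0,"hand": -1}
    - {"x": 0.1345,"y": 0.226,"z": 0,"wx": 0,"wy": 0,"wz": 0,"hand": -1}
    - {"x": 0,"y": 0,"z": 0.15,"wx": 0,"wy": 0,"wz": 0,"hand": -1}
    - {"x": 0,"y": 0,"z": 0.15,"wx": 0,"wy": 0,"wz": 0,"hand": -1}
    - {"x": 0,"y": 0,"z": 0.1,"wx": 0,"wy": 0,"wz": 0,"hand": -1}
    - {"x": 0,"y": 0,"z": 0,"wx": 0,"wy": 0,"wz": 0,"hand": -1}

```text
time: 32.62
tool_pos: [0.4581, -0.4159, 0.0555]
tool_rot: [-0.001, 0.946, -0.323, -0.003]
contact_force: [-0.5, 1.4, -2.9]
gripper_width: 0.678
grasp_force: 65.4
```

Run:
```python
from h import *
go([.459,-.418,.006],down(-2.231))
a=grab_frame('top');b=grab_frame('side');cv2.imwrite('pics/t12.png',a)
o=np.hstack([cv2.resize(a[220:350,390:520],(400,400),interpolation=2),cv2.resize(b[270:400,205:335],(400,400),interpolation=2)]);cv2.imwrite('pics/c12.png',o)
```

```text
t 32.62 p [ 0.4581 -0.4159  0.0555] q [-0.86  0.21  1.75 -0.    1.19  1.37] f [-0.5  1.4 -2.9] grip 0.678 65.4
 turn [0.001 0.009 0.003] shift(now axes) [0.016 0.007 0.33 ] shift(after turn) [0.013 0.008 0.33 ] world [ 0.006 -0.014 -0.33 ]
```

View pics/c12.png

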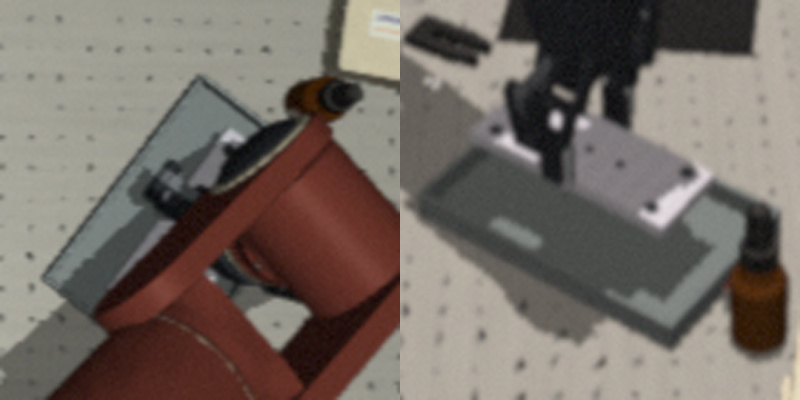

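The plate is held level and parallel above the tray (side crop (600,165)), and the dropper at (760,280) is clear. I'll lower it.

>>> send_rows:
  rows:
    - {"x": 0.01,"y": 0.01,"z": 0.08,"wx": 0,"wy": 0,"wz": 0,"hand": -1}
    - {"x": 0,"y": 0,"z": 0.08,"wx": 0,"wy": 0,"wz": 0,"hand": -1}
    - {"x": 0,"y": 0,"z": 0.07,"wx": 0,"wy": 0,"wz": 0,"hand": -1}
    - {"x": 0,"y": 0,"z": 0.04,"wx": 0,"wy": 0,"wz": 0,"hand": -1}
    - {"x": 0,"y": 0,"z": 0.02,"wx": 0,"wy": 0,"wz": 0,"hand": -1}
    - {"x": 0,"y": 0,"z": 0.01,"wx": 0,"wy": 0,"wz": 0,"hand": -1}
    - {"x": 0,"y": 0,"z": 0.01,"wx": 0,"wy": 0,"wz": 0,"hand": -1}
    - {"x": 0,"y": 0,"z": 0,"wx": 0,"wy": 0,"wz": 0,"hand": -1}
    - {"x": 0,"y": 0,"z": 0,"wx": 0,"wy": 0,"wz": 0,"hand": -1}
    - {"x": 0,"y": 0,"z": 0,"wx": 0,"wy": 0,"wz": 0,"hand": -1}

```text
time: 33.55
tool_pos: [0.4613, -0.4207, 0.0145]
tool_rot: [0.002, 0.946, -0.324, 0.001]
contact_force: [0.7, -0.5, -1.7]
gripper_width: 0.677
grasp_force: 65.4
```

Run:
```python
from h import *
go([.459,-.418,.006],down(-2.231))
```

```text
t 33.55 p [ 0.4613 -0.4207  0.0145] q [-0.86  0.27  1.76 -0.    1.11  1.37] f [ 0.7 -0.5 -1.7] grip 0.677 65.4
 turn [ 0.003 -0.004  0.002] shift(now axes) [-0.023 -0.005  0.056] shift(after turn) [-0.023 -0.005  0.057] world [-0.015  0.018 -0.057]
```

>>> send_rows:
  rows:
    - {"x": -0.01,"y": 0,"z": 0.03,"wx": 0,"wy": 0,"wz": 0,"hand": -1}
    - {"x": 0,"y": 0,"z": 0.015,"wx": 0,"wy": 0,"wz": 0,"hand": -1}
    - {"x": 0,"y": 0,"z": 0.01,"wx": 0,"wy": 0,"wz": 0,"hand": -1}
    - {"x": 0,"y": 0,"z": 0,"wx": 0,"wy": 0,"wz": 0,"hand": -1}
    - {"x": 0,"y": 0,"z": 0,"wx": 0,"wy": 0,"wz": 0,"hand": -1}
    - {"x": 0,"y": 0,"z": 0,"wx": 0,"wy": 0,"wz": 0,"hand": 0.7}
    - {"x": 0,"y": 0,"z": 0,"wx": 0,"wy": 0,"wz": 0,"hand": 0.7}
    - {"x": 0,"y": 0,"z": 0,"wx": 0,"wy": 0,"wz": 0,"hand": 0.7}
    - {"x": 0,"y": 0,"z": 0,"wx": 0,"wy": 0,"wz": 0,"hand": 0.7}
    - {"x": 0,"y": 0,"z": 0,"wx": 0,"wy": 0,"wz": 0,"hand": 0.7}

```text
time: 34.38
tool_pos: [0.4599, -0.4196, 0.0057]
tool_rot: [0.002, 0.946, -0.324, 0.001]
contact_force: [-0.5, -0.0, 0.0]
gripper_width: 0.847
grasp_force: 0.0
```

>>> send_rows:
  rows:
    - {"x": 0,"y": 0,"z": -0.03,"wx": 0,"wy": 0,"wz": 0,"hand": 0.7}
    - {"x": 0,"y": 0,"z": -0.08,"wx": 0,"wy": 0,"wz": 0,"hand": 0.7}
    - {"x": 0,"y": 0,"z": -0.15,"wx": 0,"wy": 0,"wz": 0,"hand": 0.7}
    - {"x": 0,"y": 0,"z": -0.25,"wx": 0,"wy": 0,"wz": 0,"hand": 0.7}
    - {"x": 0,"y": 0,"z": -0.25,"wx": 0,"wy": 0,"wz": 0,"hand": 0.7}
    - {"x": 0,"y": 0,"z": -0.25,"wx": 0,"wy": 0,"wz": 0,"hand": 0.7}
    - {"x": -0.1,"y": -0.2,"z": 0,"wx": 0,"wy": 0,"wz": 0,"hand": 0.7}
    - {"x": -0.1,"y": -0.2,"z": 0,"wx": 0,"wy": 0,"wz": 0,"hand": 0.7}
    - {"x": -0.1,"y": -0.2,"z": 0,"wx": 0,"wy": 0,"wz": 0,"hand": 0.7}
    - {"x": -0.1,"y": -0.2,"z": 0,"wx": 0,"wy": 0,"wz": 0,"hand": 0.7}

```text
time: 35.22
tool_pos: [0.4862, -0.2865, 0.1585]
tool_rot: [0.002, 0.946, -0.324, 0.002]
contact_force: [0.5, -0.2, -0.2]
gripper_width: 0.848
grasp_force: 0.0
```

>>> send_rows:
  rows:
    - {"x": -0.1,"y": -0.2,"z": 0,"wx": 0,"wy": 0,"wz": 0,"hand": 0.7}
    - {"x": -0.1,"y": -0.2,"z": 0,"wx": 0,"wy": 0,"wz": 0,"hand": 0.7}
    - {"x": 0,"y": 0,"z": 0,"wx": 0,"wy": 0,"wz": 0,"hand": 0.7}
    - {"x": 0,"y": 0,"z": 0,"wx": 0,"wy": 0,"wz": 0,"hand": 0.7}
    - {"x": 0,"y": 0,"z": 0,"wx": 0,"wy": 0,"wz": 0,"hand": 0.7}
    - {"x": 0,"y": 0,"z": 0,"wx": 0,"wy": 0,"wz": 0,"hand": 0.7}
    - {"x": 0,"y": 0,"z": 0,"wx": 0,"wy": 0,"wz": 0,"hand": 0.7}
    - {"x": 0,"y": 0,"z": 0,"wx": 0,"wy": 0,"wz": 0,"hand": 0.7}
    - {"x": 0,"y": 0,"z": 0,"wx": 0,"wy": 0,"wz": 0,"hand": 0.7}
    - {"x": 0,"y": 0,"z": 0,"wx": 0,"wy": 0,"wz": 0,"hand": 0.7}

```text
time: 36.05
tool_pos: [0.4987, -0.2221, 0.1564]
tool_rot: [0.001, 0.946, -0.324, 0.0]
contact_force: [1.5, -0.4, -1.1]
gripper_width: 0.852
grasp_force: 0.0
```

Run:
```python
from h import *
go([.459,-.418,.006],down(-2.231))
a=grab_frame('top');cv2.imwrite('pics/t13.png',a)
i=a[238:348,396:500].astype(int); k=(i.min(2)>115).astype(np.uint8)*255
i[...]=i; k=cv2.morphologyEx(k,cv2.MORPH_OPEN,np.ones((5,5)))
cs=cv2.findContours(k,0,1)[0]; print([(cv2.contourArea(c),np.round(cv2.minAreaRect(c),1) if 0 else cv2.minAreaRect(c)) for c in cs if cv2.contourArea(c)>300])
```

```text
t 36.05 p [ 0.4987 -0.2221  0.1564] q [-0.55 -0.08  1.87 -0.    1.35  1.68] f [ 1.5 -0.4 -1.1] grip 0.852 0.0
 turn [ 0.003 -0.002  0.   ] shift(now axes) [0.59  1.191 1.007] shift(after turn) [0.592 1.194 1.003] world [-0.265 -1.306 -1.003]
[(670.5, ((22.499996185302734, 95.99999237060547), (40.99999237060547, 25.999996185302734), -0.0)), (1626.5, ((53.40636444091797, 59.514625549316406), (29.814390182495117, 72.23570251464844), 39.93638229370117)), (2139.0, ((74.0, 65.5), (87.0, 58.0), 90.0)), (1190.5, ((50.0, 11.0), (22.0, 94.0), 90.0))]
```

View pics/t13.png

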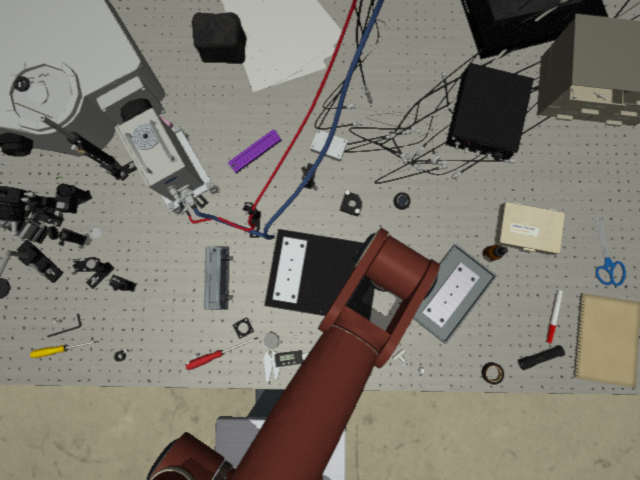

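The plate lies in the tray at (449,297), with the tray centre at (450,293). The left plate is in place, the straightedge is in the cradle at (216,278), and the dropper is standing at (495,252). I'm handing the job in.

```bash
python3 -c "
from plant import job_done
print(job_done())"
```

```text
the job is handed in; nothing more can be done
None
```

The job is handed in (no verdict was returned): the left plate sat firm when I pressed both ends, so by elimination I took the right one as the bowed plate and put it flat in the tray; the straightedge leans in the cradle, the left plate is in place and the dropper bottle stands.

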